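# Restock the spice rack, shut its lid with the hook pole and scan it in

## Robot

A 6-joint arm with a two-finger parallel gripper is mounted at the origin on the work surface. World frame = base frame: x ahead of the robot, y to its left, z up, the work surface at z = 0. Lengths are in m, angles in rad, forces in N, time in s.
With the tool pointing down it reaches from about 0.25 to 0.775 m from the base axis. Payload 4 kg.
Tool frame: the origin (TCP) lies at the very end of the fingers, on their centre line; the grasp point (between the pads) lies 19 mm behind it (robot.hold_point_z is the distance from the TCP to the grasp point, in m); z points along the fingers, y is the line along which they close (so a half turn about z gives the same grasp; the last joint's range is limited). The gripper opens to 94 mm and grips with 3 to 60 N. Pads are 16 mm wide; open, the fingers measure 119 mm over their backs; the gripper's body (75 mm by 177 mm) begins 78 mm behind the grasp point.
Start: joints at [1.152, 0.087, 1.371, -0, 1.684, -0.103], TCP at [0.171, 0.523, 0.206] pointing down, gripper open.
Joint ranges: [-3.1, 3.1], [-0.76, 2.03], [0.27, 2.55], [-1.08, 4.22], [0.17, 2.65], [-2.57, 2.57]. Speed limits (rad/s): [2.79, 2.79, 3.14, 3.14, 3.14, 3.14].

## Interface

Orientations are given as [roll, pitch, yaw] about the fixed x, y, z axes, in that order (R = Rz(yaw) Ry(pitch) Rx(roll)).
In Python, from bench import robot gives the robot as it stands.
- The arm moves only by the tool carry_out, never from a script. Its argument "steps" is a list of rows, each a list of 3 entries, a list of its own where there are three numbers: the shift along the tool's x, y, z in m, then the turn about the tool's z in units of 10 degrees (1.0 is 10 degrees), then the closure, from -1 (fully open) to 1 (shut). In form: [[[tx, ty, tz], roll, jaw], ...]. A call has 1 to 10 rows; each row is the pose to reach, as a shift and turn from the pose commanded when the call began, along the tool's axes at that moment; what a row does not reach only later rows make up. A row lasts 1/8 s, in which the tool goes at most 62.5 mm and 10.7 degrees, less where a joint would pass 70% of its speed; a pose out of reach is approached as far as the arm can. A call with a gripper value outside its range is refused whole. The fingers move at their own pace and stop on an object; the grip force is fixed at half the most. Time passes only in rows, so rows that repeat a pose let the fingers close. It gives the time, the measured TCP pose, the force, the opening and the grip force at its end, in the units of the state.
- robot.get_obs(): the state, without advancing time (a new reading comes with each control period).
- robot.snapshot(name): name is "scene" or "side" or "wrist"; returns a dict with "image" (420x560x3 uint8, red, green, blue), "z_map" (420x560 float32, m along the optical axis (not along the pixel's ray), 0 where there is no reading), "mtx" (3x3 intrinsics, pixels), "R" (3x3) and "t" (3): a world point X has camera coordinates R X + t. Camera axes: x right, y down, z forward; pixel columns grow to the right and rows downward; lengths in m; the calibration is good to about 2 mm. A picture is of the moment at which its call begins.
- robot.close_job(): hands the job in; it is judged then, once.
The state is a dict: "time": time; "joint_positions": joint angles; "qvel": joint speeds; "joint_torque": joint torques, N m; "tool_pos": TCP position; "ee_rot": TCP orientation; "wrist_force": force on the tool from outside, world axes, zero at the start; "wrist_torque": the same for the moment, N m; "width": finger opening in m; "finger_force": force on a finger pad.
Only numpy, scipy, OpenCV 4.12 (cv2) and the standard library are available. Lean on these libraries where they do the work, as an engineer would, in place of code of your own. Each camera call takes 0.05 s, during which the arm holds its last target. There are 200 camera calls.

## Task

Stand every spice jar that is out on the counter upright in the bays of the wooden spice rack, then take the hook pole, hook it into the ring eye of the raised lid and swing the lid fully shut with it. With the lid shut, log the rack: hold the scanner steady for a good second, pointing squarely at the middle of the barcode label on the rack's front from about 8 cm away. Leave the pole and the scanner lying on the rubber mat, and do not disturb the pepper mill, cruet, ramekins and other kitchen things.

Things in the scene. Friction and masses are not known exactly. Their poses are not given: they have to be found in the camera images.
- rack: wooden spice rack, an open chest 220 mm deep (x), 296 mm wide (y) and 102 mm high with 8 mm walls and floor, fixed; three dividers along x, 5 mm thick and 45 mm high above the inner floor, part it into four bays. Origin at the centre of its underside; its x axis points from its front to its rear (the front faces -x), y along the hinge, z up
- rack_bay0 (a point): point on the inner floor, 8 mm above the counter, in bay 0 of four counted from the rack's +y side to its -y side: mid-width, 30 mm in front of the bay's middle. A bay is about 65 mm wide and 204 mm deep; the rim is 94 mm above its floor
- rack_bay1 (a point): point on the inner floor, 8 mm above the counter, in bay 1 of four counted from the rack's +y side to its -y side: mid-width, 30 mm in front of the bay's middle. A bay is about 65 mm wide and 204 mm deep; the rim is 94 mm above its floor
- rack_bay2 (a point): point on the inner floor, 8 mm above the counter, in bay 2 of four counted from the rack's +y side to its -y side: mid-width, 30 mm in front of the bay's middle. A bay is about 65 mm wide and 204 mm deep; the rim is 94 mm above its floor
- rack_bay3 (a point): point on the inner floor, 8 mm above the counter, in bay 3 of four counted from the rack's +y side to its -y side: mid-width, 30 mm in front of the bay's middle. A bay is about 65 mm wide and 204 mm deep; the rim is 94 mm above its floor
- lid (a joint): angle of the rack's lid: 0 is shut flat on the rim, 1.8 to 2.05 rad at the start (raised, leaning back), stop at 2.15. The lid is a 220 x 296 x 10 mm board (0.34 kg) on a stiff hinge along the rack's rear rim: it stays where it is left and needs up to 3 N at the ring to move, down to the end
- lid_hinge (a point): middle of the lid's hinge line, on the rear rim, 110 mm behind the rack's centre; it does not move. The axes of this frame turn with the lid
- lid_ring (a point): centre of the brass ring eye screwed into the middle of the lid's free edge: wire 6 mm thick, hole about 31 mm across, the hole's axis along the rack's y (parallel to the hinge). With the lid at angle q it lies at x = 0.110 - 0.248 cos q + 0.006 sin q, z = 0.102 + 0.248 sin q + 0.006 cos q in the rack's frame (about 0.33 m high when raised)
- rack_label (a point): middle of the paper barcode label (62 mm wide, 36 mm high) on the outside of the rack's front wall, 50 mm above the counter; axes as the rack's, so the label faces along -x
- mat: dark rubber mat, 440 x 220 x 3 mm, fixed, long along its x; origin at the centre of its underside
- pole: hook pole, about 0.14 kg: square wooden handle 22 x 22 mm from x = -170 to 140 mm, brass ferrule to 157 mm, hook of 6 mm brass rod lying flat: on to x = 195 mm, sideways along +y to y = 32 mm, then 14 mm back (-x). Origin under the handle, 11 mm below its centre line, about 10 mm behind the centre of mass; x towards the hook, z up as it lies. None while held
- pole_hook (a point): middle of the hook's sideways bar, at (195, 16, 11) mm in the pole's frame; this bar goes through the ring eye. None while held
- scanner: hand-held label scanner, a bar lying flat: grey grip 34 mm wide and 28 mm high from x = -77 to +43 mm, black head 46 mm wide and 30 mm high from 43 to 83 mm with the window on its end. Origin at the middle of its underside, x towards the window, z up. 0.15 kg. None while held
- scanner_nose (a point): centre of the scanner's window, at (84, 0, 15) mm in the scanner's frame, x outward along the beam. It reads from 30 to 160 mm, within 20 degrees of square, with the beam on the label. None while held
- jar0: squat amber glass spice jar with a paper band and a flat steel cap, 46 mm in diameter and 60 mm tall with the cap, 0.09 to 0.2 kg, straight-sided; origin at the centre of its underside, z up. It may be absent (None from the start)
- jar1: squat amber glass spice jar with a paper band and a flat steel cap, 46 mm in diameter and 60 mm tall with the cap, 0.09 to 0.2 kg, straight-sided; origin at the centre of its underside, z up. It may be absent (None from the start)
- jar2: squat amber glass spice jar with a paper band and a flat steel cap, 46 mm in diameter and 60 mm tall with the cap, 0.09 to 0.2 kg, straight-sided; origin at the centre of its underside, z up. It may be absent (None from the start)
- jar3: squat amber glass spice jar with a paper band and a flat steel cap, 46 mm in diameter and 60 mm tall with the cap, 0.09 to 0.2 kg, straight-sided; origin at the centre of its underside, z up. It may be absent (None from the start)
- mill: stainless steel pepper mill, 54 mm across, 190 mm tall, bystander; origin at the centre of its underside
- cruet: glass cruet with a cork, 70 mm across, 168 mm tall, bystander; origin at the centre of its underside
- ramekin0: turquoise ceramic ramekin, 72 mm across, 42 mm high, bystander
- ramekin1: turquoise ceramic ramekin, 72 mm across, 42 mm high, bystander
- pinch_spoon: orange silicone pinch spoon, about 100 mm long, 12 mm high, bystander
- salt_pig: white lidded salt jar, 76 mm across, 68 mm tall, bystander
Things that resemble listed ones, but are neither listed nor needed, are in the scene too. Leave any purple or red look-alike of the jar3 alone.

How it is judged:
By the outcome, as a careful person would: the job done as asked, in the order asked, and still so for the second after the job is handed in, with the robot touching nothing.
Of jar0, jar1, jar2, jar3 only 2 to 4 are there at a start; the rules pass over those that are not, and their reading is None.
At some moment in a run one of jar0, jar1, jar2, jar3, pole, scanner may be knocked a few centimetres aside while the robot is not near it.
It also fails if it takes over 210 s, if anything falls off the work surface, if the arm or the gripper's body presses on something with over 40 N, if the wrist force passes 120 N, or if a joint passes its speed limit or range.

## Working session

There is one attempt and no reset: what is moved stays moved. The work goes in short steps, Python scripts to look and compute and a tool call to move; the robot and the scene stay as the last step left them, time stands still between calls to the robot, and variables do not carry over. Pictures are saved under pics/ and viewed, at most 14 in all, crops included, and the job is handed in when it is done.

Besides the shell and the picture viewer there is one more tool, called after "Call:" as name(argument=value, ...), one argument or row to a line, values as JSON. carry_out: Moves the arm, as the interface text tells. Its arguments: {"type":"object","properties":{"steps":{"type":"array","items":{"type":"array"}}},"required":["steps"]}

```bash
ls; mkdir -p pics; python3 - <<'E'
from bench import robot
import cv2
o=robot.get_obs(); print({k:(v if not hasattr(v,'round') else v) for k,v in o.items()})
for n in("scene","side"):
    s=robot.snapshot(n); cv2.imwrite(f"pics/{n}0.png",cv2.resize(s["image"][:,:,::-1],(800,600)))
    print(n,s["mtx"].tolist(),(-s["R"].T@s["t"]).round(3),s["R"].round(3).tolist())
E
```

```text
pics
{'time': 0.0, 'joint_positions': array([ 1.15193764e+00,  8.79149891e-02,  1.37225543e+00, -2.78317676e-05,
        1.68359599e+00, -1.03118761e-01]), 'qvel': array([ 0.00189819, -0.00082223, -0.00149585,  0.00014412, -0.00288832,
       -0.00017027]), 'joint_torque': array([ 9.43650703e-04, -3.40191472e+01, -3.02423179e+01,  7.19784549e-02,
        3.29534907e-02, -1.76598269e-04]), 'tool_pos': array([0.17058247, 0.52229437, 0.20432546]), 'ee_rot': array([-3.13942759e+00, -1.96243545e-04,  2.82584941e+00]), 'wrist_force': array([-0.42241629,  0.22426501, -0.81023005]), 'wrist_torque': array([ 0.06434061,  0.00252348, -0.00954786]), 'finger_force': 0.0, 'width': 0.09422850694836236}
scene [[487.199554703648, 0.0, 279.75219392465453], [0.0, 487.199554703648, 201.32241439755265], [0.0, 0.0, 1.0]] [1.421 0.456 1.089] [[-0.489, 0.872, 0.001], [0.618, 0.348, -0.705], [-0.615, -0.344, -0.709]]
side [[409.5673448623335, 0.0, 279.6943565376778], [0.0, 409.5673448623335, 204.05692479663745], [0.0, 0.0, 1.0]] [-0.002 -0.671  0.688] [[0.758, -0.653, 0.005], [-0.368, -0.433, -0.823], [0.539, 0.622, -0.568]]
```

View pics/scene0.png

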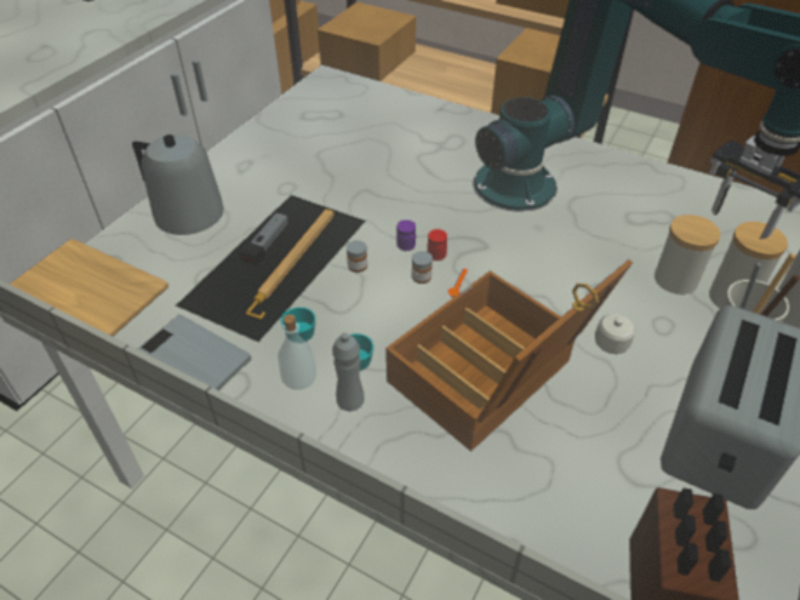

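View pics/side0.png

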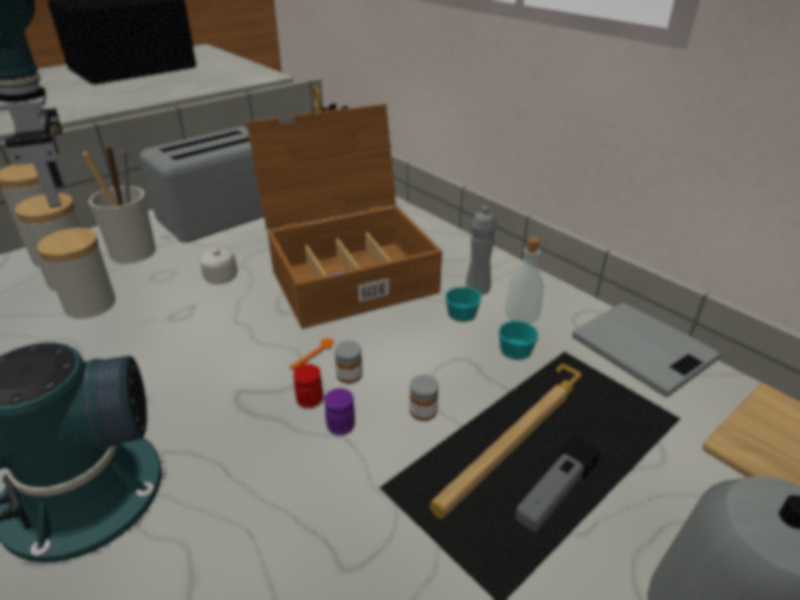

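Scene picture: two amber jars at (357,257) and (422,267); purple (406,235) and red (437,245) look-alikes, to be left alone. The rack is at about (490,360) with its lid raised, the ring at (585,296). On the mat, the pole runs (330,213)→(255,310) and the scanner is at (266,237). Side picture: the same jars at (424,397) and (348,362), the label at (373,290), and something whitish inside the rack at (337,270).

```bash
cat > h.py <<'E'
import numpy as np, cv2
from scipy.spatial.transform import Rotation as Ro
def cloud(s):
    z=s["z_map"]; h,w=z.shape; K=s["mtx"]
    u,v=np.meshgrid(np.arange(w),np.arange(h))
    c=np.stack([(u-K[0,2])/K[0,0]*z,(v-K[1,2])/K[1,1]*z,z],-1)
    P=(c-s["t"])@s["R"]; P[z<=0]=np.nan
    return P
def ray(s,u,v,h):   # pixel -> world point at height h
    d=s["R"].T@np.linalg.solve(s["mtx"],[u,v,1.]); c=-s["R"].T@s["t"]
    return c+d*(h-c[2])/d[2]
def tri(s1,p1,s2,p2):
    A=[];b=[]
    for s,p in((s1,p1),(s2,p2)):
        d=s["R"].T@np.linalg.solve(s["mtx"],[*p,1.]); d/=np.linalg.norm(d)
        M=np.eye(3)-np.outer(d,d); A.append(M); b.append(M@(-s["R"].T@s["t"]))
    x=np.linalg.lstsq(np.vstack(A),np.hstack(b),rcond=None); return x[0],x[1]
def proj(s,X):
    c=s["R"]@np.asarray(X)+s["t"]; q=s["mtx"]@c; return q[:2]/q[2]
def totool(o,target):  # world shift into tool axes
    R=Ro.from_euler("xyz",o["ee_rot"]).as_matrix(); return R.T@(np.asarray(target)-o["tool_pos"])
def circ(xy):
    A=np.c_[2*xy,np.ones(len(xy))]; x=np.linalg.lstsq(A,(xy**2).sum(1),rcond=None)[0]
    return x[:2],np.sqrt(x[2]+x[:2]@x[:2])
E
python3 - <<'E'
from bench import robot
from h import *
np.set_printoptions(precision=3,suppress=True)
sc=robot.snapshot("scene"); sd=robot.snapshot("side")
S=cloud(sc); D=cloud(sd)
def p(C,u,v,r=1):
    u=int(u*.7);v=int(v*.7);return np.nanmedian(C[v-r:v+r+1,u-r:u+r+1].reshape(-1,3),0)
for n,u,v in [("jarA",357,246),("jarB",422,257),("rim cornerL",390,352),("rim front",490,277),("pole tail",331,213),("pole head",262,296),("hook",256,311),("scan",270,232),("scan head",262,250),("ramA",300,320),("mill top",345,340),("cruet",297,360),("salt",617,325),("spoon",458,285),("ring",585,284),("matpt",230,290)]:
    print("scene",n,p(S,u,v))
for n,u,v in [("jarA",424,384),("jarB",348,349),("label",373,290),("rimL",271,237),("rim nearcorner",300,298),("rim right",438,252),("pole tail",440,505),("pole head",550,400),("hook",568,372),("scan",545,500),("scan head",585,455),("white",337,270),("lidTL",252,122),("lidTR",385,108),("ring",290,120)]:
    print("side",n,p(D,u,v))
# blobs 50-66mm high of circle dia 46 : all points in height layer, connected comps, scene
for nm,C,s in(("scene",S,sc),("side",D,sd)):
    m=(C[...,2]>.05)&(C[...,2]<.075)
    m=np.nan_to_num(m).astype(np.uint8)
    n,l,st,ce=cv2.connectedComponentsWithStats(m)
    for i in range(1,n):
        if st[i,4]>40: print(nm,(ce[i]/.7).round(),st[i,4],np.nanmedian(C[l==i],0),s["image"][l==i].mean(0).round())
im=np.hstack([cv2.resize(sd["image"][60:240,160:330],None,fx=2.3,fy=2.3,interpolation=2),cv2.resize(sc["image"][180:330,260:450],(400,414),interpolation=2)])
cv2.imwrite("pics/c1.png",im[:,:,::-1]); print(im.shape)
E
```

```text
scene jarA [ 0.458 -0.194  0.057]
scene jarB [ 0.416 -0.051  0.057]
scene rim cornerL [0.715 0.042 0.098]
scene rim front [0.439 0.119 0.097]
scene pole tail [ 0.352 -0.335  0.018]
scene pole head [ 0.659 -0.308  0.019]
scene hook [ 0.685 -0.306 -0.001]
scene scan [ 0.489 -0.411  0.03 ]
scene scan head [ 0.546 -0.395  0.022]
scene ramA [ 0.668 -0.204  0.007]
scene mill top [ 0.789 -0.005  0.183]
scene cruet [ 0.804 -0.109  0.084]
scene salt [0.406 0.381 0.057]
scene spoon [0.411 0.036 0.004]
scene ring [ 0.259  0.28  -0.001]
scene matpt [ 0.666 -0.393  0.   ]
side jarA [ 0.461 -0.194  0.059]
side jarB [ 0.421 -0.051  0.057]
side label [0.568 0.065 0.05 ]
side rimL [0.485 0.298 0.1  ]
side rim nearcorner [0.432 0.106 0.073]
side rim right [0.702 0.03  0.098]
side pole tail [ 0.349 -0.35   0.024]
side pole head [ 0.612 -0.326  0.023]
side hook [ 0.708 -0.294  0.003]
side scan [ 0.453 -0.437  0.029]
side scan head [ 0.555 -0.427  0.032]
side white [0.593 0.228 0.005]
side lidTL [0.516 0.369 0.31 ]
side lidTR [0.782 0.288 0.305]
side ring [0.586 0.342 0.306]
scene [126.  85.] 1201 [ 0.21
[... 1599 characters left out ...]
] 255 [0.277 0.554 0.063] [94. 92. 85.]
side [356. 284.] 890 [0.538 0.075 0.062] [78. 55. 35.]
side [216. 255.] 133 [0.393 0.372 0.052] [157. 155. 145.]
side [479. 267.] 115 [ 0.767 -0.026  0.061] [77. 79. 76.]
side [ 83. 288.] 314 [0.141 0.407 0.063] [92. 91. 83.]
side [524. 294.] 214 [ 0.759 -0.149  0.064] [131. 136. 130.]
side [347. 351.] 228 [ 0.417 -0.057  0.058] [111. 113. 110.]
side [306. 375.] 259 [ 0.334 -0.061  0.058] [136.  28.  24.]
side [423. 386.] 271 [ 0.456 -0.2    0.058] [112. 115. 111.]
side [338. 400.] 293 [ 0.339 -0.139  0.058] [ 87.  44. 108.]
side [ 66. 489.] 989 [-0.016 -0.052  0.061] [28. 40. 40.]
side [666. 580.] 208 [ 0.447 -0.6    0.064] [80. 82. 80.]
(414, 791, 3)
```

View pics/c1.png

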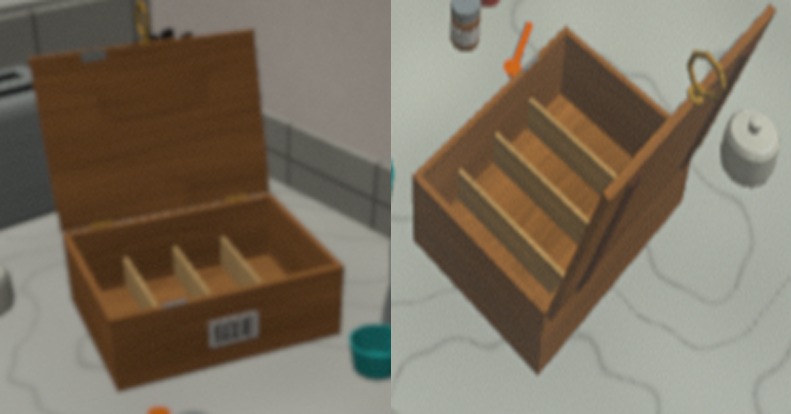

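Crop: the open rack with three dividers, empty bays, the label on the front at (235,328) and the ring at the lid's edge at (707,75). There are two amber/paper/steel jars, A and B; red and purple jars are decoys by their colour. Next I measure the rack, ring and jars.

```bash
python3 - <<'E'
from bench import robot
from h import *
np.set_printoptions(precision=3,suppress=True)
sc=robot.snapshot("scene"); sd=robot.snapshot("side")
S=cloud(sc); D=cloud(sd)
P=np.vstack([S.reshape(-1,3),D.reshape(-1,3)]); P=P[~np.isnan(P[:,0])]
box=(P[:,0]>.38)&(P[:,0]<.8)&(P[:,1]>0)&(P[:,1]<.34)
R=P[box&(P[:,2]>.094)&(P[:,2]<.106)]
(c,wh,a)=cv2.minAreaRect(R[:,:2].astype(np.float32)); print("rim rect",c,wh,a,len(R))
# front wall: points .02<z<.09 near front edge, side cam -> line
q=D.reshape(-1,3); q=q[(q[:,2]>.02)&(q[:,2]<.085)&(q[:,0]>.45)&(q[:,0]<.7)]
f=np.array([.439,.119]); g=np.array([.715,.042]); t=(g-f)/np.linalg.norm(g-f); n=np.array([-t[1],t[0]])
d=(q[:,:2]-f)@n; q=q[abs(d)<.015]
v=cv2.fitLine(q[:,:2].astype(np.float32),cv2.DIST_HUBER,0,.01,.01).ravel(); yaw=np.arctan2(v[1],v[0])+np.pi/2; print("front line",v,"yaw rack deg",np.degrees(yaw))
# label
B=sd["image"].astype(int); m=(B.min(2)>85)&(np.ptp(B,axis=2)<60); u0,v0=373*.7,290*.7
m=m.astype(np.uint8); m[:int(v0)-14]=0;m[int(v0)+14:]=0;m[:,:int(u0)-18]=0;m[:,int(u0)+18:]=0
ys,xs=np.nonzero(m); (lc,lw,la)=cv2.minAreaRect(np.c_[xs,ys].astype(np.float32)); print("label px",lc,lw)
lab=ray(sd,*lc,.05); print("label",lab)
# lid angle from points behind
ax=np.array([np.cos(yaw),np.sin(yaw)]); ay=np.array([-ax[1],ax[0]])
cen=lab[:2]+.110*ax; print("rack centre",cen)
L=D.reshape(-1,3); r=np.c_[(L[:,:2]-cen)@ax,(L[:,:2]-cen)@ay,L[:,2]]
k=(abs(r[:,1])<.14)&(r[:,2]>.13)&(r[:,2]<.30)&(r[:,0]>.08)&(r[:,0]<.28)
l=cv2.fitLine(r[k][:,[0,2]].astype(np.float32),cv2.DIST_HUBER,0,.01,.01).ravel(); th=np.arctan2(abs(l[1]),l[0]*np.sign(l[1])); print("lid q",np.pi-th,l)
# jars: cap top circle
for nm,C in(("scene",S),("side",D)):
  for J in([.46,-.195],[.42,-.052]):
    k=(np.hypot(C[...,0]-J[0],C[...,1]-J[1])<.04)&(C[...,2]>.055)&(C[...,2]<.066)
    ct,rad=cv2.minEnclosingCircle(C[k][:,:2].astype(np.float32)); print(nm,"jar",ct,rad,C[k][:,:2].mean(0),k.sum())
# ring triangulation
ring=[]
for s,(u0,u1,v0,v1) in((sc,(565,605,278,312)),(sd,(280,330,80,120))):
    hsv=cv2.cvtColor(s["image"],cv2.COLOR_RGB2HSV); w=np.zeros(hsv.shape[:2],np.uint8); w[int(v0*.7):int(v1*.7),int(u0*.7):int(u1*.7)]=1
    k=(hsv[...,0]>18)&(hsv[...,0]<32)&(hsv[...,1]>110)&(w>0); ys,xs=np.nonzero(k); print("ring px",xs.min(),xs.max(),ys.min(),ys.max(),k.sum()); ring.append(((xs.min()+xs.max())/2,(ys.min()+ys.max())/2))
print("ring",tri(sc,ring[0],sd,ring[1]))
E
```

```text
rim rect (0.6448536515235901, 0.16407394409179688) (0.24451009929180145, 0.389804869890213) 73.2668685913086 1967
front line [ 0.962 -0.272  0.53   0.079] yaw rack deg 74.19023
label px (265.0, 206.0) (20.0, 26.0)
label [0.567 0.046 0.05 ]
rack centre [0.597 0.152]
lid q 1.8113148 [0.238 0.971 0.16  0.217]
scene jar (0.4645759165287018, -0.1905408799648285) 0.02475353702902794 [ 0.464 -0.191] 94
scene jar (0.42538973689079285, -0.04815229773521423) 0.02400091104209423 [ 0.424 -0.047] 103
side jar (0.4592498242855072, -0.19721479713916779) 0.02292202226817608 [ 0.458 -0.198] 240
side jar (0.4196168780326843, -0.052878037095069885) 0.023885607719421387 [ 0.419 -0.054] 193
ring px 402 418 199 217 88
ring px 219 224 61 78 55
ring (array([0.651, 0.344, 0.336]), array([0.]))
```

Call:
carry_out(
  steps=[
    [[-0.417,-0.466,0.01],-0.2,-1],
    [[-0.417,-0.466,0.01],-0.2,-1],
    [[-0.417,-0.466,0.01],-0.2,-1],
    [[-0.417,-0.466,0.01],-0.2,-1],
    [[-0.417,-0.466,0.01],-0.2,-1],
    [[-0.417,-0.466,0.01],-0.2,-1],
    [[-0.417,-0.466,0.01],-0.2,-1],
    [[-0.417,-0.466,0.02],-0.2,-1],
    [[-0.417,-0.466,0.02],-0.2,-1],
    [[-0.417,-0.466,0.02],-0.2,-1],
  ],
)

```text
time: 1.55
tool_pos: [0.4227, -0.051, 0.1857]
ee_rot: [3.141, 0.001, 2.86]
wrist_force: [1.2, 0.8, 0.2]
width: 0.0936
finger_force: 0.0
```

Call:
carry_out(
  steps=[
    [[0,0,0],0,-1],
    [[0,0,0],0,-1],
    [[0,0,0],0,-1],
  ],
)

```text
time: 1.92
tool_pos: [0.4219, -0.0474, 0.1858]
ee_rot: [3.141, 0.0, 2.863]
wrist_force: [0.5, 0.3, -0.3]
width: 0.0941
finger_force: 0.0
```

```bash
python3 - <<'E'
from bench import robot
from h import *
np.set_printoptions(precision=4,suppress=True)
s=robot.snapshot("wrist");o=robot.get_obs();print(o["time"],o["tool_pos"],o["ee_rot"],o["joint_positions"]);print((-s["R"].T@s["t"]),s["R"])
C=cloud(s)
m=((C[...,2]>.053)&(C[...,2]<.068)).astype(np.uint8)
n,l,st,ce=cv2.connectedComponentsWithStats(m)
for i in range(1,n):
    if st[i,4]>60: print(ce[i],st[i,4],cv2.minEnclosingCircle(C[l==i][:,:2].astype(np.float32)),np.median(C[l==i][:,2]),s["image"][l==i].mean(0))
cv2.imwrite("pics/w1.png",s["image"][:,:,::-1])
E
```

```text
1.975 [ 0.4219 -0.0474  0.1859] [3.1412 0.0007 2.8634] [-0.2459 -0.1931  1.6766  0.0004  1.6574 -1.5385]
[ 0.3585 -0.0296  0.3644] [[ 0.2754  0.9613  0.0003]
 [ 0.9359 -0.2682  0.2285]
 [ 0.2198 -0.0627 -0.9735]]
[246.4965 122.8637] 1710 ((0.3365822434425354, -0.05421868711709976), 0.02253495529294014) 0.059258220172170785 [160.7368  18.5912  14.7146]
[173.2302 151.0485] 1651 ((0.3425198197364807, -0.13234519958496094), 0.02255837619304657) 0.05921139199165178 [ 89.6935  37.5112 114.7153]
[438.5084 211.3134] 954 ((0.5015632510185242, 0.15767435729503632), 0.0887468084692955) 0.06044915292252223 [58.0063 35.1499 15.4591]
[274.4264 202.5252] 1447 ((0.41989192366600037, -0.05026689171791077), 0.02247096225619316) 0.05917291331374801 [112.7657 117.3455 116.5916]
[146.5829 261.5735] 211 ((0.4470985531806946, -0.20017953217029572), 0.017897600308060646) 0.059053852838895984 [105.7014 109.8531 108.4408]
[408.0316 355.7684] 95 ((0.6372753381729126, 0.04772619903087616), 0.012197436764836311) 0.05967685692372634 [57.7579 36.2526 17.2632]
```

View pics/w1.png

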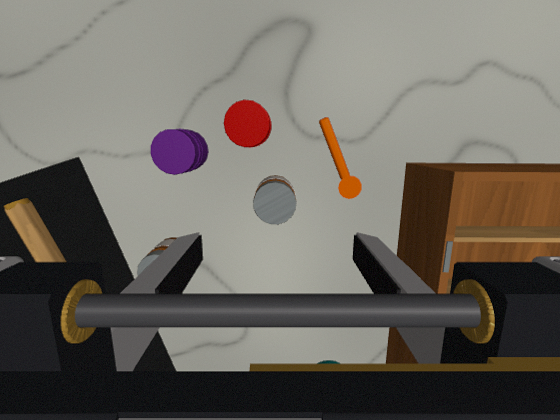

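Wrist picture: jar B (steel cap, at (274,202)) sits between the fingers, with the red one (247,123) and the purple one (179,151) clear of it. Now I grasp it.

Call:
carry_out(
  steps=[
    [[0,-0.003,0.06],0,-1],
    [[0,-0.003,0.12],0,-1],
    [[0,-0.003,0.15],0,-1],
    [[0,-0.003,0.167],0,-1],
    [[0,-0.003,0.167],0,-1],
    [[0,-0.003,0.167],0,1],
    [[0,-0.003,0.167],0,1],
    [[0,-0.003,0.167],0,1],
    [[0,-0.003,0.167],0,1],
    [[0,-0.003,0.167],0,1],
  ],
)

```text
time: 3.22
tool_pos: [0.4214, -0.0518, 0.0186]
ee_rot: [3.141, 0.0, 2.861]
wrist_force: [0.7, 1.0, 1.7]
width: 0.0477
finger_force: 0.5
```

Call:
carry_out(
  steps=[
    [[0,0,0],0,1],
    [[0,0,-0.06],0,1],
    [[0,0,-0.12],0,1],
    [[0,0,-0.17],0,1],
    [[0,0,-0.19],0,1],
    [[0,0,-0.19],0,1],
  ],
)

```text
time: 3.98
tool_pos: [0.4222, -0.0521, 0.2102]
ee_rot: [3.142, 0.004, 2.861]
wrist_force: [-0.3, -0.3, -1.3]
width: 0.0454
finger_force: 30.0
```

Call:
carry_out(
  steps=[
    [[-0.04,0.06,0],0,1],
    [[-0.06,0.12,0],0,1],
    [[-0.078,0.18,0],0,1],
    [[-0.078,0.22,0],0,1],
    [[-0.078,0.22,0],0,1],
    [[-0.078,0.22,0],0,1],
  ],
)

```text
time: 4.72
tool_pos: [0.5563, 0.1374, 0.2064]
ee_rot: [-3.139, -0.003, 2.861]
wrist_force: [-0.1, -0.6, -0.9]
width: 0.0458
finger_force: 30.0
```

```bash
python3 - <<'E'
from bench import robot
from h import *
np.set_printoptions(precision=4,suppress=True)
s=robot.snapshot("wrist");o=robot.get_obs();print(o["time"],o["tool_pos"],o["ee_rot"],o["width"])
C=cloud(s)
ax=np.array([np.cos(1.295),np.sin(1.295)]); ay=np.array([-ax[1],ax[0]]); c0=np.array([.607,.186])
r=np.stack([(C[...,:2]-c0)@ax,(C[...,:2]-c0)@ay],-1)
for lo,hi in((.045,.06),(.094,.108)):
    m=((C[...,2]>lo)&(C[...,2]<hi)).astype(np.uint8)
    n,l,st,ce=cv2.connectedComponentsWithStats(m)
    for i in range(1,n):
        if st[i,4]>80:
            k=l==i; print(lo,ce[i],st[i,:],"rx",np.percentile(r[k][:,0],[2,50,98]),"ry",np.percentile(r[k][:,1],[2,50,98]),np.median(C[k][:,2]),s["image"][k].mean(0).round())
cv2.imwrite("pics/w2.png",s["image"][:,:,::-1])
E
```

```text
4.775 [0.5564 0.137  0.2072] [-3.14   -0.0021  2.8599] 0.04571263453606729
0.045 [467.9536   6.1687] [440   0  58  17 646] rx [0.1051 0.1268 0.1518] ry [0.2209 0.2274 0.2329] 0.04930266877714129 [181. 177. 163.]
0.045 [33.0547 44.2065] [   5   18   56   52 1845] rx [-0.3241 -0.2997 -0.2826] ry [0.1733 0.1933 0.2143] 0.058866608700534874 [194.  24.  19.]
0.045 [344.5416 173.0472] [ 225   96  202  166 3285] rx [-0.1152  0.0309  0.0898] ry [-0.0252  0.0725  0.1442] 0.05218527629970715 [144. 108.  65.]
0.045 [285.4084 335.3149] [232 327 109  14 813] rx [-0.1165 -0.0524  0.0121] ry [-0.1374 -0.1361 -0.1346] 0.05280156185421901 [105.  66.  33.]
0.094 [355.9224 137.7034] [ 207   80  260  182 7349] rx [-0.122   0.053   0.0999] ry [-0.0088  0.1169  0.151 ] 0.10128459564331425 [155. 102.  57.]
0.094 [263.3446 355.1993] [218 327 131  37 888] rx [-0.1242 -0.0894  0.0106] ry [-0.1373 -0.1356 -0.0939] 0.09925995711380668 [131.  84.  43.]
```

View pics/w2.png

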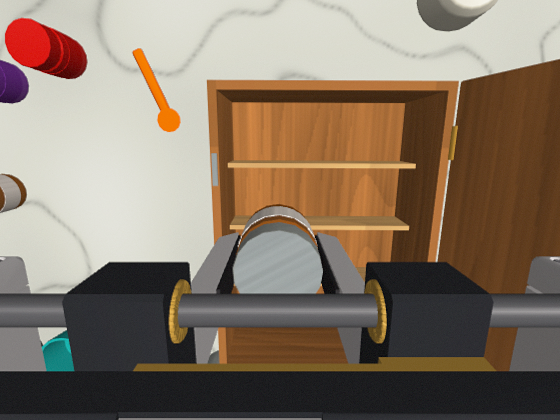

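Wrist picture: the rack seen from above, rim from (208,80) to (458,85), dividers at v=163 and v=224, bays empty and the jar held at (278,262). That gives the rack centre ≈ (0.600, 0.1745) and yaw 74.2°, consistent with the label depth. Bay 1 is the target.

Call:
carry_out(
  steps=[
    [[0.004,0.018,0],0,1],
    [[0.004,0.018,0.04],0,1],
    [[0.004,0.018,0.08],0,1],
    [[0.004,0.018,0.12],0,1],
    [[0.004,0.018,0.15],0,1],
    [[0.004,0.018,0.17],0,1],
    [[0.004,0.018,0.178],0,1],
    [[0.004,0.018,0.178],0,1],
  ],
)

```text
time: 5.78
tool_pos: [0.5583, 0.1564, 0.0306]
ee_rot: [3.141, -0.0, 2.86]
wrist_force: [-0.1, -0.5, -0.7]
width: 0.0453
finger_force: 30.0
```

Call:
carry_out(
  steps=[
    [[0,0,0],0,0],
    [[0,0,0],0,0],
    [[0,0,0],0,0],
    [[0,0,0],0,0],
    [[0,0,-0.03],0,0],
    [[0,0,-0.08],0,0],
    [[0,0,-0.14],0,0],
    [[0,0,-0.19],0,0],
    [[0,0,-0.19],0,-0.5],
  ],
)

```text
time: 6.9
tool_pos: [0.5609, 0.1569, 0.227]
ee_rot: [3.136, 0.011, 2.861]
wrist_force: [1.0, -0.9, 0.5]
width: 0.0539
finger_force: 0.0
```

```bash
cat > jars.py <<'E'
from bench import robot
from h import *
np.set_printoptions(precision=4,suppress=True)
o=robot.get_obs();print(o["time"],o["tool_pos"],o["ee_rot"],o["width"])
for nm in("scene","side"):
    s=robot.snapshot(nm);C=cloud(s)
    m=((C[...,2]>.052)&(C[...,2]<.07)&(C[...,0]>.3)&(C[...,0]<.75)&(C[...,1]<.3)&(C[...,1]>-.35)).astype(np.uint8)
    n,l,st,ce=cv2.connectedComponentsWithStats(m)
    for i in range(1,n):
        if st[i,4]>30: print(nm,ce[i].round(),st[i,4],cv2.minEnclosingCircle(C[l==i][:,:2].astype(np.float32)),s["image"][l==i].mean(0).round())
E
python3 jars.py
```

```text
6.9 [0.5609 0.1569 0.227 ] [3.1363 0.0105 2.8607] 0.05392489580206318
scene [284. 158.] 105 ((0.34564074873924255, -0.13092747330665588), 0.02478829212486744) [114.  79. 137.]
scene [306. 165.] 116 ((0.34012120962142944, -0.04908253252506256), 0.02619246020913124) [165.  65.  60.]
scene [249. 173.] 115 ((0.4621868133544922, -0.1895763874053955), 0.026021039113402367) [130. 138. 137.]
scene [333. 220.] 460 ((0.5823459625244141, 0.15429773926734924), 0.1523607224225998) [97. 73. 51.]
scene [337. 233.] 194 ((0.5525704622268677, 0.15418045222759247), 0.030941616743803024) [120. 124. 119.]
scene [288. 267.] 148 ((0.7308422327041626, 0.09454004466533661), 0.06670016795396805) [82. 66. 52.]
scene [361. 275.] 143 ((0.6572666168212891, 0.2731316387653351), 0.0944531038403511) [107.  78.  53.]
side [236. 164.] 364 ((0.6375870704650879, 0.26726099848747253), 0.11662957817316055) [74. 49. 26.]
side [289. 170.] 71 ((0.7336211204528809, 0.13365721702575684), 0.0535614900290966) [85. 55. 29.]
side [250. 199.] 629 ((0.5952198505401611, 0.16030798852443695), 0.17698551714420319) [77. 55. 36.]
side [237. 187.] 114 ((0.5546748042106628, 0.15368372201919556), 0.02280040830373764) [115. 114. 108.]
side [214. 262.] 243 ((0.33530914783477783, -0.05773202329874039), 0.023102669045329094) [137.  28.  24.]
side [296. 270.] 260 ((0.45948171615600586, -0.19799600541591644), 0.02354656718671322) [112. 115. 111.]
side [237. 280.] 278 ((0.3413609564304352, -0.1348160207271576), 0.0230405330657959) [ 87.  44. 108.]
```

Call:
carry_out(
  steps=[
    [[-0.002,-0.06,0],0,-1],
    [[-0.002,-0.12,0],0,-1],
    [[-0.002,-0.18,0],0,-1],
    [[-0.002,-0.24,0],0,-1],
    [[-0.002,-0.3,0.02],0,-1],
    [[-0.002,-0.35,0.04],0,-1],
    [[-0.002,-0.365,0.06],0,-1],
    [[-0.002,-0.365,0.08],0,-1],
    [[-0.002,-0.365,0.08],0,-1],
  ],
)

```text
time: 8.12
tool_pos: [0.4565, -0.1938, 0.1362]
ee_rot: [3.139, -0.009, 2.86]
wrist_force: [0.1, -0.9, -0.4]
width: 0.094
finger_force: 0.0
```

```bash
cat > wj.py <<'E'
from bench import robot
from h import *
np.set_printoptions(precision=4,suppress=True)
s=robot.snapshot("wrist");o=robot.get_obs();print(o["time"],o["tool_pos"],o["ee_rot"])
C=cloud(s)
m=((C[...,2]>.053)&(C[...,2]<.068)).astype(np.uint8)
n,l,st,ce=cv2.connectedComponentsWithStats(m)
for i in range(1,n):
    if st[i,4]>200:
        c,r=cv2.minEnclosingCircle(C[l==i][:,:2].astype(np.float32)); print(ce[i].round(),st[i,4],c,r,s["image"][l==i].mean(0).round(),totool(o,[*c,.0186]))
E
python3 wj.py
```

```text
8.175 [ 0.4577 -0.1941  0.138 ] [ 3.1402 -0.0052  2.8605]
[408.  24.] 2741 (0.33727484941482544, -0.05501672625541687) 0.022778179496526718 [195.  40.  36.] [0.1536 0.1001 0.1204]
[312.  59.] 2799 (0.34255921840667725, -0.13274389505386353) 0.02259760908782482 [113.  54. 141.] [0.127  0.0268 0.1201]
[278. 219.] 1996 (0.4595984220504761, -0.19433289766311646) 0.022456202656030655 [130. 135. 134.] [-0.0026  0.0001  0.1194]
```

Call:
carry_out(
  steps=[
    [[0,0,0.06],0,-1],
    [[0,0,0.1],0,-1],
    [[0,0,0.119],0,-1],
    [[0,0,0.119],0,-1],
    [[0,0,0.119],0,1],
    [[0,0,0.119],0,1],
    [[0,0,0.119],0,1],
    [[0,0,0.119],0,1],
    [[0,0,0.119],0,1],
    [[0,0,0.119],0,1],
  ],
)

```text
time: 9.43
tool_pos: [0.4593, -0.1947, 0.0217]
ee_rot: [3.141, 0.0, 2.861]
wrist_force: [-0.1, 0.9, 1.7]
width: 0.0453
finger_force: 30.0
```

Call:
carry_out(
  steps=[
    [[0,0,0],0,1],
    [[0,0,-0.06],0,1],
    [[0,0,-0.12],0,1],
    [[0,0,-0.17],0,1],
    [[0,0,-0.19],0,1],
    [[0,0,-0.19],0,1],
  ],
)

```text
time: 10.18
tool_pos: [0.4598, -0.1954, 0.213]
ee_rot: [-3.141, 0.003, 2.861]
wrist_force: [-0.6, 0.2, -1.8]
width: 0.0456
finger_force: 30.0
```

Call:
carry_out(
  steps=[
    [[0.012,0.06,0],0,1],
    [[0.025,0.12,0],0,1],
    [[0.037,0.18,0],0,1],
    [[0.049,0.24,0],0,1],
    [[0.062,0.3,0],0,1],
    [[0.0745,0.35,0],0,1],
    [[0.0745,0.364,0],0,1],
    [[0.0745,0.364,0],0,1],
    [[0.0745,0.364,0],0,1],
  ],
)

```text
time: 11.3
tool_pos: [0.4883, 0.1741, 0.2106]
ee_rot: [-3.14, -0.001, 2.859]
wrist_force: [0.5, -0.1, -2.0]
width: 0.0458
finger_force: 30.0
```

Call:
carry_out(
  steps=[
    [[0,0,0.04],0,1],
    [[0,0,0.08],0,1],
    [[0,0,0.12],0,1],
    [[0,0,0.15],0,1],
    [[0,0,0.17],0,1],
    [[0,0,0.181],0,1],
    [[0,0,0.181],0,1],
  ],
)

```text
time: 12.18
tool_pos: [0.4888, 0.1745, 0.0307]
ee_rot: [3.142, 0.0, 2.859]
wrist_force: [0.1, 0.2, -1.5]
width: 0.0463
finger_force: 30.0
```

Call:
carry_out(
  steps=[
    [[0,0,0],0,0],
    [[0,0,0],0,0],
    [[0,0,0],0,0],
    [[0,0,0],0,0],
    [[0,0,-0.03],0,0],
    [[0,0,-0.08],0,0],
    [[0,0,-0.14],0,0],
    [[0,0,-0.19],0,0],
    [[0,0,-0.22],0,-0.5],
  ],
)

```text
time: 13.3
tool_pos: [0.4891, 0.1763, 0.2541]
ee_rot: [3.138, 0.004, 2.861]
wrist_force: [0.9, -0.7, -0.2]
width: 0.0538
finger_force: 0.0
```

```bash
cat > pole.py <<'E'
from bench import robot
from h import *
import sys
np.set_printoptions(precision=4,suppress=True)
o=robot.get_obs();print(o["time"],o["tool_pos"],o["ee_rot"])
v=[]
for nm in("scene","side"):
    s=robot.snapshot(nm);C=cloud(s);hsv=cv2.cvtColor(s["image"],cv2.COLOR_RGB2HSV)
    reg=(C[...,0]>.28)&(C[...,0]<.8)&(C[...,1]<-.2)&(C[...,1]>-.5)&(C[...,2]<.06)
    k=reg&(hsv[...,0]>8)&(hsv[...,0]<34)&(hsv[...,1]>90)&(hsv[...,2]>70)
    u,w=np.nonzero(k)[::-1]
    X=np.array([ray(s,a,b,.014) for a,b in zip(u,w)])[:,:2]
    n,l,st,ce=cv2.connectedComponentsWithStats(k.astype(np.uint8)); i=1+st[1:,4].argmax()
    X=np.array([ray(s,a,b,.014) for b,a in zip(*np.nonzero(l==i))])[:,:2]
    f=cv2.fitLine(X.astype(np.float32),cv2.DIST_HUBER,0,.01,.01).ravel(); d=f[:2]*np.sign(f[0]); nn=np.array([-d[1],d[0]])
    a=(X-f[2:])@d; b=(X-f[2:])@nn; far=a>a.max()-.012
    print(nm,len(X),"dir deg",np.degrees(np.arctan2(d[1],d[0])),"tail",f[2:]+a.min()*d,"tip",f[2:]+a.max()*d,"len",np.ptp(a),"side at tip",b[far].min(),b[far].max())
    k=reg&(C[...,2]>.02)&(hsv[...,1]<60)&(C[...,1]<-.36)
    c,wh,an=cv2.minAreaRect(C[k][:,:2].astype(np.float32)); print(" scanner",c,wh,an,k.sum(),np.median(C[k][:,2]))
    k2=k&(hsv[...,2]<60); print("  dark",np.median(C[k2],0),k2.sum())
E
python3 jars.py|grep -E " 11[0-9]|12[0-9]|13[0-9]"; python3 pole.py
```

```text
13.3 [0.4891 0.1763 0.2541] [3.1382 0.0039 2.8614] 0.05375292321231943
scene [284. 158.] 102 ((0.34728479385375977, -0.12884385883808136), 0.023810245096683502) [112.  78. 136.]
scene [306. 165.] 111 ((0.3403512239456177, -0.05050312727689743), 0.02477913349866867) [165.  67.  62.]
scene [338. 233.] 203 ((0.5513755083084106, 0.1523858606815338), 0.03399994224309921) [119. 122. 116.]
side [236. 164.] 363 ((0.6311194896697998, 0.26702699065208435), 0.12276661396026611) [73. 48. 25.]
side [289. 169.] 77 ((0.7342005372047424, 0.1366441696882248), 0.05610794201493263) [84. 55. 29.]
side [251. 199.] 640 ((0.5944960117340088, 0.15930259227752686), 0.17677320539951324) [77. 55. 36.]
side [237. 187.] 113 ((0.5546183586120605, 0.15466414391994476), 0.023381883278489113) [115. 114. 108.]
side [215. 192.] 112 ((0.4888336658477783, 0.1728897988796234), 0.023016000166535378) [118. 115. 107.]
side [214. 262.] 240 ((0.33635133504867554, -0.057296913117170334), 0.02332078292965889) [137.  28.  24.]
side [237. 280.] 279 ((0.34104594588279724, -0.13580860197544098), 0.022839996963739395) [ 87.  44. 108.]
13.4 [0.4902 0.1764 0.2552] [3.1364 0.0075 2.8613]
scene 773 dir deg 6.53876 tail [ 0.3353 -0.347 ] tip [ 0.7141 -0.3036] len 0.3813403481961175 side at tip -0.0105110073620258 0.03121126952523702
 scanner (0.6094605922698975, -0.4126368761062622) (0.3867436349391937, 0.0585918202996254) 6.296151161193848 400 0.02793138923861184
  dark [ 0.5655 -0.4112  0.0284] 134
side 1800 dir deg 5.979785 tail [ 0.3382 -0.3488] tip [ 0.7144 -0.3094] len 0.3781977482078377 side at tip -0.008451997239749027 0.030889598835211078
 scanner (0.6083807945251465, -0.423074871301651) (0.3849778175354004, 0.06825938075780869) 7.6347222328186035 1363 0.029602288993241015
  dark [ 0.5448 -0.4264  0.0308] 497
```

Both jar caps read in the bays: (0.489, 0.173) in bay 0 and (0.555, 0.154) in bay 1. The pole is at about 6.2° with its hook towards +y. I go above it for a close look.

Call:
carry_out(
  steps=[
    [[-0.03,-0.05,0],1,-1],
    [[-0.06,-0.1,0],2,-1],
    [[-0.09,-0.15,0],3,-1],
    [[-0.12,-0.2,0],4,-1],
    [[-0.15,-0.25,0],5,-1],
    [[-0.18,-0.3,0],6,-1],
    [[-0.21,-0.35,0],7,-1],
    [[-0.24,-0.4,0.02],8,-1],
    [[-0.262,-0.437,0.04],9,-1],
    [[-0.262,-0.437,0.05],10,-1],
  ],
)

```text
time: 14.75
tool_pos: [0.6171, -0.3195, 0.1928]
ee_rot: [-3.132, -0.001, 1.105]
wrist_force: [0.7, 1.2, 0.3]
width: 0.0937
finger_force: 0.0
```

Call:
carry_out(
  steps=[
    [[0,0,0],1,-1],
    [[0,0,0],2,-1],
    [[0,0,0],3,-1],
    [[0,0,0],4,-1],
    [[0,0,0],5,-1],
    [[0,0,0],5.8,-1],
    [[0,0,0],5.8,-1],
    [[0,0,0],5.8,-1],
  ],
)

```text
time: 15.75
tool_pos: [0.6185, -0.3166, 0.1985]
ee_rot: [-3.14, 0.002, 0.105]
wrist_force: [-0.5, 0.6, 0.4]
width: 0.0938
finger_force: 0.0
```

```bash
cat > wp.py <<'E'
from bench import robot
from h import *
np.set_printoptions(precision=4,suppress=True)
s=robot.snapshot("wrist");o=robot.get_obs();print(o["time"],o["tool_pos"],o["ee_rot"])
C=cloud(s);hsv=cv2.cvtColor(s["image"],cv2.COLOR_RGB2HSV)
k=(C[...,0]>.28)&(C[...,0]<.8)&(C[...,1]<-.2)&(C[...,1]>-.5)&(C[...,2]<.06)&(hsv[...,0]>8)&(hsv[...,0]<34)&(hsv[...,1]>90)&(hsv[...,2]>70)
n,l,st,ce=cv2.connectedComponentsWithStats(k.astype(np.uint8)); i=1+st[1:,4].argmax(); k=l==i; X=C[k]
h=X[(X[:,2]>.021)]; f=cv2.fitLine(h[:,:2].astype(np.float32),cv2.DIST_HUBER,0,.01,.01).ravel(); d=f[:2]*np.sign(f[0]); nn=np.array([-d[1],d[0]])
a=(X[:,:2]-f[2:])@d; b=(X[:,:2]-f[2:])@nn; bh=(h[:,:2]-f[2:])@nn
m=np.percentile(bh,[2,98]); tip=a.max(); far=a>tip-.008
print(st[i],"deg",np.degrees(np.arctan2(d[1],d[0])),"width",np.ptp(m),"hz",np.median(h[:,2]),"hook b",b[far].min(),b[far].max(),"z",np.median(X[far][:,2]))
org=f[2:]+d*(tip-.198)+nn*m.mean(); print("origin",org,"yaw err deg",np.degrees(np.arctan2(d[1],d[0])-o["ee_rot"][2]))
g=org+.105*d; print("grip",g,"tool shift",totool(o,[*g,.0075]))
cv2.imwrite("pics/w3.png",s["image"][:,:,::-1])
E
python3 wp.py
```

```text
15.8 [ 0.6187 -0.3167  0.1991] [-3.1401  0.0016  0.1047]
[ 252  114   40  180 3082] deg 5.104148 width 0.019756013988546296 hz 0.023901343982712115 hook b -0.0024437673594184927 0.036453744695090946 z 0.015628734800828416
origin [ 0.5142 -0.3307] yaw err deg -0.8964733062494709
grip [ 0.6188 -0.3214] tool shift [-0.0001  0.005   0.1916]
```

View pics/w3.png

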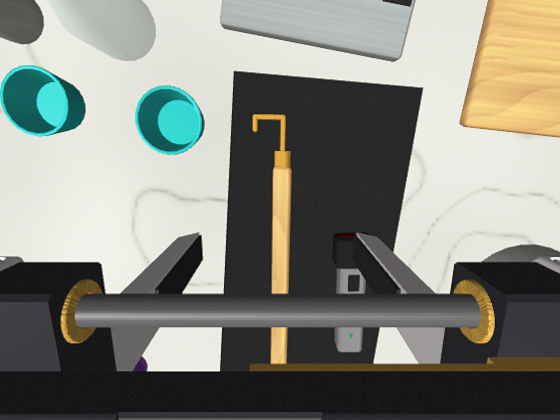

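Wrist picture: pole handle at u≈282, hook at (268,117) pointing to +y, scanner at (348,290) close by on its right. I descend with the fingers half closed so they miss the scanner.

Call:
carry_out(
  steps=[
    [[0,0.005,0.02],0.1,0],
    [[0,0.005,0.06],0.1,0],
    [[0,0.005,0.1],0.1,0],
    [[0,0.005,0.14],0.1,0],
    [[0,0.005,0.17],0.1,0],
    [[0,0.005,0.186],0.1,0],
    [[0,0.005,0.191],0.1,0],
    [[0,0.005,0.191],0.1,0],
  ],
)

```text
time: 16.8
tool_pos: [0.62, -0.3223, 0.0102]
ee_rot: [3.141, -0.001, 0.086]
wrist_force: [0.3, 0.3, -0.0]
width: 0.047
finger_force: 0.0
```

Call:
carry_out(
  steps=[
    [[0,0,0],0,1],
    [[0,0,0],0,1],
    [[0,0,0],0,1],
    [[0,0,0],0,1],
    [[0,0,0],0,1],
    [[0,0,0],0,1],
  ],
)

```text
time: 17.55
tool_pos: [0.62, -0.3221, 0.0104]
ee_rot: [3.141, -0.001, 0.086]
wrist_force: [-0.9, 1.2, 4.9]
width: 0.022
finger_force: 30.0
```

Call:
carry_out(
  steps=[
    [[0,0,-0.03],0,1],
    [[0,0,-0.08],0,1],
    [[0,0,-0.14],0,1],
    [[0,0,-0.2],0,1],
    [[0,0,-0.24],0,1],
    [[0,0,-0.26],0,1],
    [[0,0,-0.26],0,1],
    [[0,0,-0.26],0,1],
  ],
)

```text
time: 18.55
tool_pos: [0.6191, -0.3217, 0.2668]
ee_rot: [-3.139, 0.003, 0.086]
wrist_force: [-0.5, 0.6, -1.6]
width: 0.0218
finger_force: 30.0
```

```bash
cat > wh.py <<'E'
from bench import robot
from h import *
np.set_printoptions(precision=4,suppress=True)
s=robot.snapshot("wrist");o=robot.get_obs();print(o["time"],o["tool_pos"],o["ee_rot"],o["width"],o["finger_force"])
R=Ro.from_euler("xyz",o["ee_rot"]).as_matrix()
C=cloud(s);T=(C-o["tool_pos"])@R   # tool frame
hsv=cv2.cvtColor(s["image"],cv2.COLOR_RGB2HSV)
k=(abs(T[...,1])<.06)&(T[...,0]>-.02)&(T[...,0]<.15)&(T[...,2]<.02)&(T[...,2]>-.06)&(hsv[...,0]>8)&(hsv[...,0]<34)&(hsv[...,1]>90)&(hsv[...,2]>60)
n,l,st,ce=cv2.connectedComponentsWithStats(k.astype(np.uint8)); i=1+st[1:,4].argmax(); X=T[l==i]
print(st[i],"x",np.percentile(X[:,0],[1,99]))
for lo in np.arange(.02,.12,.01):
    q=X[(X[:,0]>=lo)&(X[:,0]<lo+.01)]
    if len(q)>5: print(round(lo+.005,3),len(q),"y",np.percentile(q[:,1],[3,97]),"z",np.median(q[:,2]))
cv2.imwrite("pics/w4.png",s["image"][:,:,::-1])
E
python3 wh.py
```

```text
18.6 [ 0.619  -0.3216  0.2664] [-3.1387  0.0037  0.0856] 0.02185856389675552 29.999623596668243
[ 214   90   83  199 6037] x [-0.0188  0.091 ]
0.025 674 y [-0.0096  0.0103] z -0.014052087470250952
0.035 604 y [-0.0085  0.0093] z -0.012125368959632399
0.045 579 y [-0.0083  0.0091] z -0.011723113512857005
0.055 270 y [-0.0071  0.0079] z -0.006396427303861527
0.065 190 y [-0.0021  0.0029] z -0.006075353764685133
0.075 340 y [-0.0337  0.0029] z -0.006090668221582569
0.085 815 y [-0.0334  0.0028] z -0.006285578909874778
0.095 174 y [-0.032   0.0012] z -0.005908119548374098
```

The pole is held level; the hook bar's middle sits at tool (0.089, −0.016, −0.003). Next I raise it, turn it to the rack's x axis and move in front of the lid.

Call:
carry_out(
  steps=[
    [[0,0,-0.05],0,1],
    [[0.01,-0.05,-0.069],-0.7,1],
    [[0.02,-0.1,-0.069],-1.5,1],
    [[0.03,-0.15,-0.069],-2.3,1],
    [[0.04,-0.21,-0.069],-3.1,1],
    [[0.05,-0.27,-0.069],-4,1],
    [[0.06,-0.33,-0.069],-5,1],
    [[0.073,-0.39,-0.069],-6,1],
    [[0.073,-0.44,-0.069],-6.9,1],
    [[0.073,-0.456,-0.069],-6.9,1],
  ],
)

```text
time: 19.85
tool_pos: [0.6524, 0.1419, 0.3361]
ee_rot: [-3.138, 0.001, 1.294]
wrist_force: [-0.3, -0.8, -2.0]
width: 0.0215
finger_force: 30.0
```

Call:
carry_out(
  steps=[
    [[0,0,0],0,1],
    [[0,0,0],0,1],
    [[0,0,0],0,1],
  ],
)

```text
time: 20.23
tool_pos: [0.6535, 0.1367, 0.3385]
ee_rot: [3.142, 0.0, 1.287]
wrist_force: [-0.0, 0.0, -1.6]
width: 0.0215
finger_force: 30.0
```

```bash
cat > wr.py <<'E'
from bench import robot
from h import *
np.set_printoptions(precision=4,suppress=True)
s=robot.snapshot("wrist");o=robot.get_obs();print(o["time"],o["tool_pos"],o["ee_rot"],o["width"],o["wrist_force"])
R=Ro.from_euler("xyz",o["ee_rot"]).as_matrix()
C=cloud(s);T=(C-o["tool_pos"])@R
hsv=cv2.cvtColor(s["image"],cv2.COLOR_RGB2HSV)
k=(T[...,2]<.03)&(T[...,2]>-.06)&(T[...,0]>.05)&(hsv[...,0]>16)&(hsv[...,0]<34)&(hsv[...,1]>100)&(hsv[...,2]>60)
n,l,st,ce=cv2.connectedComponentsWithStats(k.astype(np.uint8))
for i in range(1,n):
    if st[i,4]>40:
        X=T[l==i]; print(st[i],"tool lo",np.percentile(X,2,axis=0),"hi",np.percentile(X,98,axis=0))
cv2.imwrite("pics/w5.png",s["image"][:,:,::-1])
E
python3 wr.py
```

```text
20.275 [0.6535 0.1369 0.3386] [3.1414 0.0001 1.2872] 0.02177516463104622 [-0.453  -0.2835 -1.3534]
[ 213   90   81   78 1777] tool lo [ 0.0504 -0.0338 -0.008 ] hi [ 0.0906  0.0028 -0.0032]
```

View pics/w5.png

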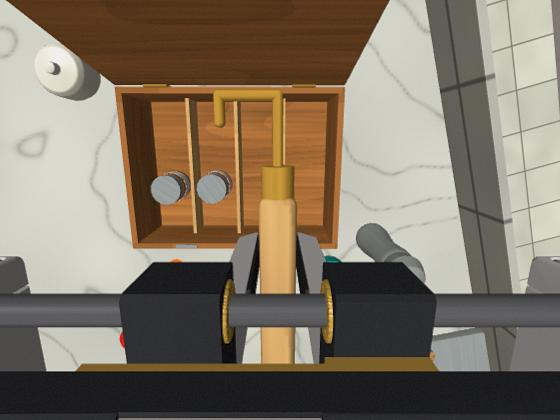

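Wrist picture: the jars stand upright in bays 0 and 1 at (170,187) and (213,187); the hook bar is at v≈96, u 217–280, and the ring is still out of view above the frame. I refine the rack pose from the rim.

```bash
python3 - <<'E'
from bench import robot
from h import *
np.set_printoptions(precision=4,suppress=True)
s=robot.snapshot("wrist");C=cloud(s);P=C.reshape(-1,3)
k=(P[:,2]>.096)&(P[:,2]<.107)&(P[:,0]>.38)&(P[:,0]<.8)&(P[:,1]>0)&(P[:,1]<.31)
m=k.reshape(C.shape[:2]).astype(np.uint8); n,l,st,ce=cv2.connectedComponentsWithStats(m); i=1+st[1:,4].argmax(); X=C[l==i]
ax=np.array([np.cos(1.295),np.sin(1.295)]); ay=np.array([-ax[1],ax[0]])
r=np.c_[(X[:,:2]-[.6,.1745])@ax,(X[:,:2]-[.6,.1745])@ay]
f=r[r[:,0]<-.09]; print("front slope",np.polyfit(f[:,1],f[:,0],1)); 
for nm,q in(("L",r[r[:,1]>.12]),("R",r[r[:,1]<-.12])):
    print(nm,np.polyfit(q[:,0],q[:,1],1),np.percentile(q[:,1],[3,50,97]),np.percentile(q[:,0],[1,99]))
print("front",np.percentile(f[:,0],[3,50,97]),X[:,2].mean())
sc=robot.snapshot("scene");sd=robot.snapshot("side"); px=[]
for q,(u0,u1,v0,v1) in((sc,(560,612,270,315)),(sd,(270,340,70,121))):
    hsv=cv2.cvtColor(q["image"],cv2.COLOR_RGB2HSV); w=np.zeros(hsv.shape[:2],np.uint8); w[int(v0*.7):int(v1*.7),int(u0*.7):int(u1*.7)]=1
    k=(hsv[...,0]>17)&(hsv[...,0]<34)&(hsv[...,1]>100)&(hsv[...,2]>50)&(w>0); ys,xs=np.nonzero(k); px.append(((xs.min()+xs.max())/2,(ys.min()+ys.max())/2)); print(xs.min(),xs.max(),ys.min(),ys.max())
X=tri(sc,px[0],sd,px[1])[0]; print("ring",X,"rack",(X[:2]-[.6,.1745])@ax,(X[:2]-[.6,.1745])@ay)
for q,p in((sc,px[0]),(sd,px[1])): print(proj(q,X)-p)
for Q in (1.8,1.85,1.9,1.95):
    x=.110-.248*np.cos(Q)+.006*np.sin(Q);z=.102+.248*np.sin(Q)+.006*np.cos(Q); W=[*(np.array([.6,.1745])+x*ax),z]; print(Q,x,z,proj(sc,W),proj(sd,W),px)
im=np.hstack([cv2.resize(sc["image"][180:230,380:440],(400,333)),cv2.resize(sd["image"][45:95,180:240],(400,333))]); cv2.imwrite("pics/ring.png",im[:,:,::-1])
E
```

```text
front slope [-0.3154 -0.147 ]
L [-1.6045  0.2919] [0.1207 0.1252 0.1328] [0.1025 0.106 ]
R [-0.0001 -0.142 ] [-0.1484 -0.1433 -0.1243] [-0.111   0.1075]
front [-0.1115 -0.1049 -0.0914] 0.101301775371511
401 418 199 217
219 225 60 78
ring [0.6522 0.3437 0.3368] rack 0.17704343770820435 -0.004138509428638037
[-0.8233  0.5278]
[-0.6235 -0.3987]
1.8 0.1721892052691548 0.3421509998896339 [408.361  204.6737] [220.3892  67.3548] [(np.float64(409.5), np.float64(208.0)), (np.float64(222.0), np.float64(69.0))]
1.85 0.184114032430331 0.33874270885692725 [412.7284 208.6082] [219.1872  67.4428] [(np.float64(409.5), np.float64(208.0)), (np.float64(222.0), np.float64(69.0))]
1.9 0.19585361310827332 0.33474268434529775 [416.9961 212.7157] [218.0429  67.7512] [(np.float64(409.5), np.float64(208.0)), (np.float64(222.0), np.float64(69.0))]
1.95 0.20737860446514236 0.3301609243328518 [421.1462 216.9811] [216.9581  68.2732] [(np.float64(409.5), np.float64(208.0)), (np.float64(222.0), np.float64(69.0))]
```

View pics/ring.png

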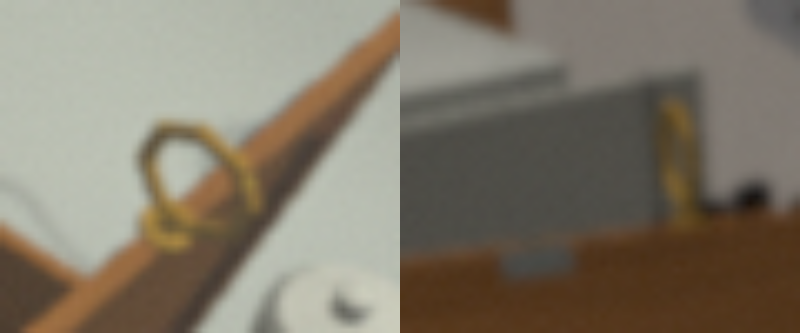

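Crop: the ring eye is upright and edge-on from the side camera, at scene (410,206) and side (221,68). This gives rack x≈0.178, y≈−0.003, z≈0.338. I approach to just short of it and look with the wrist camera.

Call:
carry_out(
  steps=[
    [[0.04,0,0.003],0,1],
    [[0.07,0,0.003],0,1],
    [[0.08,0,0.003],0,1],
    [[0.08,0,0.003],0,1],
    [[0.08,0,0.003],0,1],
  ],
)

```text
time: 21.05
tool_pos: [0.6754, 0.2143, 0.3361]
ee_rot: [3.141, 0.0, 1.289]
wrist_force: [-0.2, -0.7, -0.7]
width: 0.0215
finger_force: 30.0
```

```bash
python3 wr.py
```

```text
21.1 [0.6754 0.2142 0.3362] [ 3.1409 -0.      1.2884] 0.021545434214473524 [-0.3199  0.2727 -1.1003]
[ 139    0   54   89 2480] tool lo [ 0.094  -0.0674 -0.0273] hi [ 0.1313 -0.0534  0.022 ]
[ 213   89   81   80 1850] tool lo [ 0.0506 -0.034  -0.009 ] hi [ 0.0916  0.0027 -0.0031]
```

View pics/w5.png

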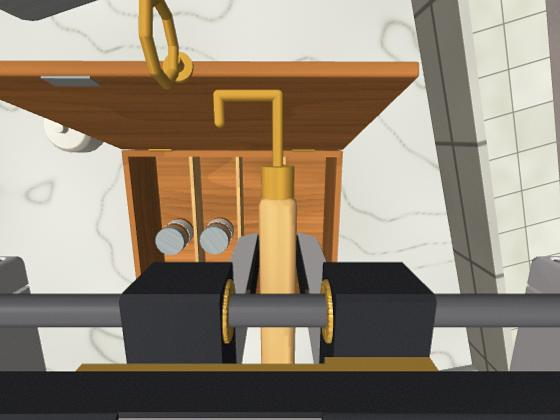

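Wrist picture: the ring is at (150–180, 0–85), left of and ahead of the hook tip (219,122), cut by the frame's top edge. A quick circle fit in the x–z plane follows.

```bash
cat >> wr.py <<'E'
for i in range(1,n):
    if st[i,4]>40 and st[i,1]==0:
        X=T[l==i]; X=X[(X[:,2]<.010)]
        b=np.array([X[(X[:,2]>=z)&(X[:,2]<z+.004)].min(0)[0] if ((X[:,2]>=z)&(X[:,2]<z+.004)).sum()>5 else np.nan for z in np.arange(-.03,.012,.004)])
        print("min x per z",np.c_[np.arange(-.03,.012,.004)+.002,b].T)
        print("circ",circ(X[:,[0,2]]), "y",np.median(X[:,1]))
E
python3 wr.py
```

```text
21.15 [0.6754 0.2143 0.3362] [ 3.1408 -0.0002  1.2885] 0.021468031269551418 [-0.3079  0.0498 -0.7017]
[ 139    0   54   89 2479] tool lo [ 0.0939 -0.0673 -0.0272] hi [ 0.1312 -0.0534  0.0221]
[ 213   89   81   80 1840] tool lo [ 0.0505 -0.0339 -0.0083] hi [ 0.0914  0.0027 -0.003 ]
min x per z [[-0.028  -0.024  -0.02   -0.016  -0.012  -0.008  -0.004   0.      0.004
   0.008   0.012 ]
 [ 0.107   0.1     0.0958  0.0948  0.0935  0.0926  0.092   0.0929  0.0969
   0.0993     nan]]
circ (array([ 0.1136, -0.0075]), np.float64(0.01876200090349198)) y -0.05920236086012956
```

Call:
carry_out(
  steps=[
    [[0.015,0,-0.0035],0,1],
    [[0.031,0,-0.0035],0,1],
    [[0.031,0,-0.0035],0,1],
    [[0.031,0,-0.0035],0,1],
    [[0.031,-0.01,-0.0035],0,1],
    [[0.031,-0.02,-0.0035],0,1],
    [[0.031,-0.03,-0.0035],0,1],
    [[0.031,-0.0435,-0.0035],0,1],
    [[0.031,-0.0435,-0.0035],0,1],
    [[0.031,-0.0435,-0.0035],0,1],
  ],
)

```text
time: 22.4
tool_pos: [0.6423, 0.2572, 0.3393]
ee_rot: [3.141, -0.0, 1.29]
wrist_force: [-0.4, 0.8, -1.1]
width: 0.0215
finger_force: 30.0
```

```bash
python3 wr.py; python3 - <<'E'
from bench import robot
import cv2,numpy as np
from h import *
w=cv2.imread("pics/w5.png")[0:200,100:400]
a=robot.snapshot("scene")["image"][165:225,380:460,::-1]
cv2.imwrite("pics/in.png",np.hstack([cv2.resize(w,(400,300)),cv2.resize(a,(400,300))]))
E
```

```text
22.45 [0.6425 0.2571 0.339 ] [ 3.1413 -0.      1.2896] 0.021458211648243276 [ 1.2043  0.2489 -1.3994]
[ 213   61   82  108 3109] tool lo [ 0.0506 -0.0337 -0.024 ] hi [0.1004 0.0024 0.0243]
```

View pics/in.png

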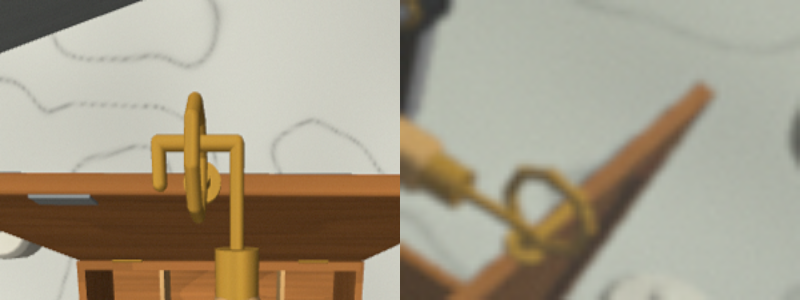

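Left: the bar passes through the ring, with the hook's tip on the far side at (157,185). Right (scene) agrees. The pole is hooked, and the fit gives lid angle ≈1.805. Now I work out the closing arc.

```bash
python3 - <<'E'
import numpy as np
qs=np.r_[1.74,np.arange(1.66,0,-.08),0,0]
pts=[]
for i,q in enumerate(qs):
    r=np.array([.110-.248*np.cos(q)+.006*np.sin(q),.102+.248*np.sin(q)+.006*np.cos(q)])
    t=-np.array([.248*np.sin(q)+.006*np.cos(q),.248*np.cos(q)-.006*np.sin(q)]); t/=np.linalg.norm(t)
    pts.append(r+.013*t*min(1,(i+1)/2))
pts=np.array(pts)-[.1795,.3425]; print(len(pts))
b=np.zeros(2)
for j in range(0,len(pts),8):
    print([[round(x-b[0],3),round(-(z-b[1]),3)] for x,z in pts[j:j+8]]); b=pts[min(j+7,len(pts)-1)].round(3)
E
```

```text
24
[[np.float64(-0.028), np.float64(-0.004)], [np.float64(-0.054), np.float64(-0.007)], [np.float64(-0.074), np.float64(-0.008)], [np.float64(-0.094), np.float64(-0.007)], [np.float64(-0.114), np.float64(-0.004)], [np.float64(-0.133), np.float64(0.0)], [np.float64(-0.152), np.float64(0.006)], [np.float64(-0.171), np.float64(0.014)]]
[[np.float64(-0.017), np.float64(0.008)], [np.float64(-0.034), np.float64(0.019)], [np.float64(-0.051), np.float64(0.03)], [np.float64(-0.066), np.float64(0.043)], [np.float64(-0.08), np.float64(0.057)], [np.float64(-0.093), np.float64(0.072)], [np.float64(-0.105), np.float64(0.088)], [np.float64(-0.115), np.float64(0.105)]]
[[np.float64(-0.009), np.float64(0.018)], [np.float64(-0.017), np.float64(0.036)], [np.float64(-0.023), np.float64(0.055)], [np.float64(-0.027), np.float64(0.074)], [np.float64(-0.03), np.float64(0.094)], [np.float64(-0.032), np.float64(0.114)], [np.float64(-0.032), np.float64(0.128)], [np.float64(-0.032), np.float64(0.128)]]
```

Call:
carry_out(
  steps=[
    [[-0.028,0,-0.004],0,1],
    [[-0.054,0,-0.007],0,1],
    [[-0.074,0,-0.008],0,1],
    [[-0.094,0,-0.007],0,1],
    [[-0.114,0,-0.004],0,1],
    [[-0.133,0,0],0,1],
    [[-0.152,0,0.006],0,1],
    [[-0.171,0,0.014],0,1],
  ],
)

```text
time: 23.5
tool_pos: [0.5948, 0.0926, 0.3249]
ee_rot: [3.141, -0.001, 1.29]
wrist_force: [0.8, 1.8, -1.3]
width: 0.022
finger_force: 30.0
```

```bash
cat > lid.py <<'E'
from bench import robot
from h import *
np.set_printoptions(precision=4,suppress=True)
o=robot.get_obs();print(o["time"],o["tool_pos"],o["wrist_force"],o["width"])
d=o["tool_pos"][:2]-[.6,.1745]; print("tcp rack",d@[.2724,.9622],d@[-.9622,.2724])
for nm in("scene","side"):
    s=robot.snapshot(nm);L=cloud(s).reshape(-1,3); e=L[:,:2]-[.6,.1745]; r=np.c_[e@[.2724,.9622],e@[-.9622,.2724],L[:,2]]
    k=(abs(abs(r[:,1])-.1)<.04)&(r[:,2]>.09)&(r[:,2]<.35)&(r[:,0]>-.14)&(r[:,0]<.2); x=r[k][:,0]-.110; z=r[k][:,2]-.102
    a=np.arctan2(z,-x)[np.hypot(x,z)>.08]; print(nm,"lid q pct",np.percentile(a,[10,30,50,70,90]),len(a), "median z",np.median(r[k][:,2]))
E
python3 lid.py; python3 wr.py
```

```text
23.5 [0.5948 0.0926 0.3249] [ 0.784   1.809  -1.3248] 0.022000587086420904
tcp rack -0.08017054073775523 -0.017339067951595205
scene lid q pct [1.2122 1.2419 1.2579 1.2783 1.3116] 2760 median z 0.2113226568387381
side lid q pct [-0.0125  1.1467  1.1565  1.164   1.1749] 2000 median z 0.1865220845055166
23.65 [0.5947 0.092  0.3248] [-3.141   0.0004  1.288 ] 0.021675204167811938 [ 0.8464  0.595  -1.2444]
[ 213   22   70  144 3311] tool lo [ 0.0535 -0.0333 -0.0296] hi [0.1156 0.0026 0.0178]
```

Lid at about 1.2 rad as planned; the pull works (≈2 N).

Call:
carry_out(
  steps=[
    [[-0.017,0,0.008],0,1],
    [[-0.034,0,0.019],0,1],
    [[-0.051,0,0.03],0,1],
    [[-0.066,0,0.043],0,1],
    [[-0.08,0,0.057],0,1],
    [[-0.093,0,0.072],0,1],
    [[-0.105,0,0.088],0,1],
    [[-0.115,0,0.105],0,1],
  ],
)

```text
time: 24.65
tool_pos: [0.5635, -0.0172, 0.2205]
ee_rot: [3.14, -0.001, 1.291]
wrist_force: [-0.5, 1.3, -0.3]
width: 0.0218
finger_force: 30.0
```

```bash
python3 lid.py; python3 wh.py
```

```text
24.65 [ 0.5635 -0.0172  0.2205] [-0.5206  1.2871 -0.2651] 0.02181383085652855
tcp rack -0.19444169750585383 -0.01709233108488945
scene lid q pct [0.5889 0.6047 0.6193 0.6369 0.6685] 2902 median z 0.16522283587078004
side lid q pct [-0.0377 -0.0111  0.5204  0.5352  0.5601] 531 median z 0.10134741100737024
24.8 [ 0.5628 -0.0173  0.2195] [-3.14    0.      1.2896] 0.021696676228532573 29.99956101179123
[  162     0   233   287 17215] x [-0.0168  0.1371]
0.025 649 y [-0.0103  0.009 ] z -0.012480759661424786
0.035 592 y [-0.0091  0.008 ] z -0.010488919817986681
0.045 598 y [-0.009   0.0079] z -0.01031099685332592
0.055 213 y [-0.0057  0.0046] z -0.004619226889959341
0.065 180 y [-0.0028  0.0022] z -0.004632571721199333
0.075 647 y [-0.0343  0.0017] z -0.005576289750750068
0.085 1150 y [-0.0339  0.0016] z -0.005286561450014708
0.095 496 y [-0.0252 -0.0063] z -0.033713734549221906
0.105 448 y [-0.0198 -0.0143] z -0.028543795476699857
0.115 3060 y [-0.056   0.0567] z 0.0003152641311512612
```

Call:
carry_out(
  steps=[
    [[-0.009,0,0.018],0,1],
    [[-0.017,0,0.036],0,1],
    [[-0.023,0,0.055],0,1],
    [[-0.027,0,0.074],0,1],
    [[-0.03,0,0.094],0,1],
    [[-0.032,0,0.114],0,1],
    [[-0.032,0,0.126],0,1],
    [[-0.032,0,0.132],0,1],
    [[-0.032,0,0.132],0,1],
  ],
)

```text
time: 25.92
tool_pos: [0.554, -0.0482, 0.0878]
ee_rot: [-3.141, -0.0, 1.29]
wrist_force: [0.4, -0.5, -0.8]
width: 0.0217
finger_force: 30.0
```

```bash
python3 lid.py; python3 wh.py
```

```text
25.925 [ 0.554  -0.0482  0.0878] [ 0.3525 -0.5123 -0.8441] 0.021694881350619144
tcp rack -0.2267666444664443 -0.016404140866669144
scene lid q pct [0.0395 0.0532 0.0667 0.0831 0.1134] 2252 median z 0.1114170905614551
side lid q pct [-0.0094  0.044   0.0569  0.0727  0.1015] 1061 median z 0.11107861262171059
26.075 [ 0.5546 -0.0482  0.0887] [ 3.1402 -0.0003  1.29  ] 0.021585111299428406 29.994656145572662
[  144     0   268   287 16906] x [-0.0167  0.1263]
0.025 655 y [-0.0098  0.0093] z -0.01473267246817416
0.035 603 y [-0.0092  0.0082] z -0.013127819235303376
0.045 586 y [-0.0087  0.0081] z -0.013267570553541998
0.055 288 y [-0.0075  0.0071] z -0.008272686351998772
0.065 270 y [-0.0201  0.002 ] z -0.009108670419001687
0.075 753 y [-0.0337  0.0019] z -0.009984908402791365
0.085 1168 y [-0.0338  0.0019] z -0.010135715599518345
0.095 588 y [-0.03   -0.0018] z -0.036756533685202604
0.105 323 y [-0.0204 -0.0144] z -0.029567195925809812
0.115 5109 y [-0.0562  0.0561] z -0.022603471233560383
```

```bash
cat > slope.py <<'E'
from bench import robot
from h import *
for nm in("scene","side"):
    s=robot.snapshot(nm);L=cloud(s).reshape(-1,3); e=L[:,:2]-[.6,.1745]; r=np.c_[e@[.2724,.9622],e@[-.9622,.2724],L[:,2]]
    k=(abs(r[:,1])<.13)&(abs(r[:,1])>.04)&(abs(r[:,0])<.09)&(abs(r[:,2]-.115)<.02); print(nm,np.polyfit(r[k][:,0],r[k][:,2],1),k.sum())
E
python3 slope.py
```

```text
scene [0.00042441 0.11175036] 3466
side [-0.00341075  0.11172177] 1251
```

The lid reads flat at z = 0.1117 (0.112 expected), so it is shut. One small press down, then I centre the bar in the ring and slide it out sideways.

Call:
carry_out(
  steps=[
    [[0,0,0.003],0,1],
    [[0,0,0.003],0,1],
    [[0,0,0],0,1],
    [[0.005,0,-0.008],0,1],
    [[0.005,0,-0.012],0,1],
    [[0.005,0,-0.012],0,1],
    [[0.005,0.008,-0.012],0,1],
    [[0.005,0.014,-0.012],0,1],
    [[0.005,0.014,-0.012],0,1],
  ],
)

```text
time: 27.3
tool_pos: [0.5693, -0.0475, 0.0996]
ee_rot: [-3.141, -0.0, 1.29]
wrist_force: [-0.8, 0.2, -0.7]
width: 0.0223
finger_force: 30.0
```

```bash
python3 wr.py | head -3; python3 slope.py; python3 - <<'E'
import cv2
w=cv2.imread("pics/w5.png")[0:200,120:420]; cv2.imwrite("pics/out.png",cv2.resize(w,(600,400)))
E
```

```text
27.35 [ 0.569  -0.0474  0.0997] [-3.1409 -0.      1.2897] 0.022010095606911882 [ 1.573  -0.1639 -2.6613]
[ 196   40   98  129 3813] tool lo [ 0.0507 -0.0373 -0.0294] hi [0.1112 0.0029 0.0081]
scene [0.00026381 0.11178445] 3474
side [-0.0013119   0.11178837] 1292
```

View pics/out.png

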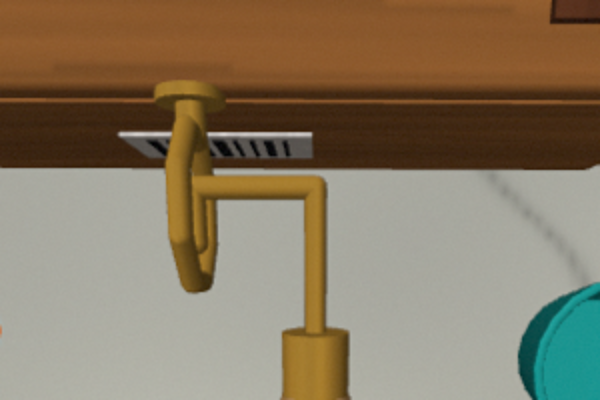

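Picture: the hook's tip is inside the ring at (200,230) and clear of its wire; the lid stays shut. I slide it out the rest of the way.

Call:
carry_out(
  steps=[
    [[0,0.006,0],0,1],
    [[0,0.012,0],0,1],
    [[0,0.02,0],0,1],
    [[0,0.03,0],0,1],
    [[0,0.04,0],0,1],
    [[-0.04,0.045,-0.02],0,1],
    [[-0.08,0.045,-0.06],0,1],
    [[-0.1,0.045,-0.1],0,1],
    [[-0.1,0.045,-0.12],0,1],
    [[-0.1,0.045,-0.12],0,1],
  ],
)

```text
time: 28.7
tool_pos: [0.5858, -0.1567, 0.2225]
ee_rot: [3.137, 0.0, 1.289]
wrist_force: [-0.7, -0.2, -1.5]
width: 0.0218
finger_force: 30.0
```

```bash
python3 slope.py; python3 wh.py; python3 - <<'E'
from bench import robot
from h import *
np.set_printoptions(precision=4,suppress=True)
for nm in("scene","side"):
    s=robot.snapshot(nm);C=cloud(s);h=cv2.cvtColor(s["image"],cv2.COLOR_RGB2HSV)
    k=(C[...,0]>.38)&(C[...,0]<.68)&(C[...,1]<-.33)&(C[...,1]>-.5)&(C[...,2]>.018)&(C[...,2]<.045)&(h[...,1]<70)
    n,l,st,ce=cv2.connectedComponentsWithStats(k.astype(np.uint8)); i=1+st[1:,4].argmax(); X=C[l==i]
    c,wh,a=cv2.minAreaRect(X[:,:2].astype(np.float32)); print(nm,c,wh,a,len(X),np.median(X[:,2]))
    dk=(l==i)&(h[...,2]<50); print("dark",np.median(C[dk],0),dk.sum())
    m=(C[...,0]>.25)&(C[...,0]<.8)&(C[...,1]<-.15)&(C[...,1]>-.6)&(abs(C[...,2])<.012)&(h[...,2]<70)
    n,l,st,ce=cv2.connectedComponentsWithStats(m.astype(np.uint8)); i=1+st[1:,4].argmax(); print("mat",cv2.minAreaRect(C[l==i][:,:2].astype(np.float32)))
E
```

```text
scene [0.00127807 0.11173082] 3479
side [-0.0018616   0.11177688] 1918
28.85 [ 0.5841 -0.1554  0.2181] [-3.1386 -0.0003  1.2903] 0.021733445363630526 29.99849706888199
[ 211   88   86  199 6104] x [-0.0187  0.0908]
0.025 660 y [-0.0094  0.0103] z -0.01598257425635539
0.035 614 y [-0.0083  0.0093] z -0.014591957131898002
0.045 595 y [-0.0083  0.0086] z -0.014720760374964061
0.055 286 y [-0.0069  0.0077] z -0.009889348206852066
0.065 199 y [-0.0025  0.003 ] z -0.010440509711222502
0.075 366 y [-0.0336  0.0029] z -0.011131946214722445
0.085 939 y [-0.0333  0.0024] z -0.011930444487477598
0.095 136 y [-0.0317  0.0008] z -0.011953132575823493
scene (0.5019354820251465, -0.41828835010528564) (0.16787058115005493, 0.04485808685421944) 5.965168476104736 414 0.027879163717304194
dark [ 0.5757 -0.3952  0.024 ] 31
mat ((0.5548231601715088, -0.3643456697463989), (0.40172505378723145, 0.2195664644241333), 1.4498955011367798)
side (0.4957725405693054, -0.4262654781341553) (0.16194669902324677, 0.04653596878051758) 6.721380233764648 1396 0.02951172835099681
dark [ 0.5519 -0.4229  0.0312] 407
mat ((0.5354701280593872, -0.36814260482788086), (0.43900248408317566, 0.2172953337430954), 1.2815266847610474)
```

Call:
carry_out(
  steps=[
    [[0,0,0],1,1],
    [[0,0,0],2,1],
    [[0,0,0],3,1],
    [[0,0,0],4,1],
    [[0,0,0],5,1],
    [[0,0,0],6,1],
    [[0,0,0],6.9,1],
    [[0,0,0],6.9,1],
    [[0,0,0],6.9,1],
  ],
)

```text
time: 30.08
tool_pos: [0.5843, -0.1556, 0.2194]
ee_rot: [-3.141, 0.001, 0.088]
wrist_force: [0.3, -0.8, -1.5]
width: 0.0216
finger_force: 30.0
```

Call:
carry_out(
  steps=[
    [[0.007,0.05,0],0,1],
    [[0.014,0.1,0.02],0,1],
    [[0.0215,0.15,0.06],0,1],
    [[0.0215,0.169,0.09],0,1],
    [[0.0215,0.169,0.12],0,1],
    [[0.0215,0.169,0.15],0,1],
    [[0.0215,0.169,0.15],0,1],
  ],
)

```text
time: 30.95
tool_pos: [0.6182, -0.3211, 0.0657]
ee_rot: [-3.137, 0.006, 0.087]
wrist_force: [-0.8, 0.7, -1.6]
width: 0.0221
finger_force: 30.0
```

```bash
python3 -c "
from bench import robot
o=robot.get_obs();print(o['tool_pos'],o['ee_rot'])
from h import *
print(totool(o,[.620,-.322,.0125]))"; python3 pole.py | grep scann
```

```text
[ 0.61816073 -0.32109164  0.06565334] [-3.13662015  0.00645959  0.08681585]
[0.00209689 0.00132864 0.05313495]
 scanner (0.611621618270874, -0.4147137403488159) (0.3836171627044678, 0.059379786252975464) 7.122013092041016 93 0.027749845284447502
 scanner (0.6081720590591431, -0.4103393852710724) (0.3845904469490051, 0.06285827606916428) 3.0391063690185547 1385 0.029613421942959576
```

Call:
carry_out(
  steps=[
    [[0,0,0.02],0,1],
    [[0,0,0.035],0,1],
    [[0,0,0.046],0,1],
    [[0,0,0.052],0,1],
    [[0,0,0.052],0,1],
    [[0,0,0.052],0,0],
    [[0,0,0.052],0,0],
    [[0,0,0.052],0,0],
    [[0,0,0.052],0,0],
  ],
)

```text
time: 32.17
tool_pos: [0.6205, -0.3224, 0.0183]
ee_rot: [3.141, -0.0, 0.086]
wrist_force: [-0.5, -0.3, -0.8]
width: 0.047
finger_force: 0.0
```

Call:
carry_out(
  steps=[
    [[0,0,-0.03],0,0],
    [[0,0,-0.08],0,0],
    [[-0.02,0.02,-0.13],0,0],
    [[-0.08,0.06,-0.17],0,0],
    [[-0.12,0.096,-0.18],0,0],
    [[-0.12,0.096,-0.18],0,0],
    [[-0.12,0.096,-0.18],0,0],
  ],
)

```text
time: 33.05
tool_pos: [0.5087, -0.4286, 0.198]
ee_rot: [-3.141, -0.001, 0.084]
wrist_force: [-0.0, -1.2, -0.9]
width: 0.0472
finger_force: 0.0
```

```bash
cat > ws.py <<'E'
from bench import robot
from h import *
np.set_printoptions(precision=4,suppress=True)
s=robot.snapshot("wrist");o=robot.get_obs();print(o["time"],o["tool_pos"],o["ee_rot"])
C=cloud(s);h=cv2.cvtColor(s["image"],cv2.COLOR_RGB2HSV)
k=(C[...,0]>.35)&(C[...,0]<.72)&(C[...,1]<-.33)&(C[...,1]>-.5)&(C[...,2]>.026)&(C[...,2]<.04)&(h[...,1]<90)
n,l,st,ce=cv2.connectedComponentsWithStats(k.astype(np.uint8)); i=1+st[1:,4].argmax(); X=C[l==i]
c,wh,a=cv2.minAreaRect(X[:,:2].astype(np.float32)); print(st[i],c,wh,a,np.median(X[:,2]))
f=cv2.fitLine(X[:,:2].astype(np.float32),cv2.DIST_HUBER,0,.01,.01).ravel(); d=f[:2]*np.sign(f[0]); nn=np.array([-d[1],d[0]]); t=(X[:,:2]-f[2:])@d; b=(X[:,:2]-f[2:])@nn
for lo in np.arange(t.min(),t.max(),.015):
    q=(t>=lo)&(t<lo+.015); print((f[2:]+d*(lo+.0075)),q.sum(),np.percentile(b[q],[2,98]))
print("deg",np.degrees(np.arctan2(d[1],d[0])),"head end",f[2:]+d*t.max())
cv2.imwrite("pics/w6.png",s["image"][:,:,::-1])
E
python3 ws.py; python3 pole.py
```

```text
33.1 [ 0.5093 -0.4276  0.1972] [-3.1399 -0.      0.0859]
[ 250  134   42  134 4011] (0.4988669753074646, -0.4240983724594116) (0.15892359614372253, 0.0457753911614418) 6.629319667816162 0.03066391012415524
[ 0.4274 -0.4328] 281 [-0.0157  0.016 ]
[ 0.4423 -0.4311] 300 [-0.0151  0.0155]
[ 0.4572 -0.4293] 313 [-0.0153  0.0158]
[ 0.4721 -0.4275] 329 [-0.0157  0.0154]
[ 0.487  -0.4258] 334 [-0.0151  0.0156]
[ 0.5019 -0.424 ] 344 [-0.0154  0.0152]
[ 0.5168 -0.4222] 349 [-0.0157  0.0155]
[ 0.5317 -0.4204] 377 [-0.0152  0.0157]
[ 0.5466 -0.4187] 528 [-0.0213  0.0217]
[ 0.5615 -0.4169] 554 [-0.0225  0.0218]
[ 0.5764 -0.4151] 302 [-0.0207  0.0216]
deg 6.774019 head end [ 0.5778 -0.415 ]
33.1 [ 0.5093 -0.4276  0.1972] [-3.1399 -0.      0.0859]
scene 770 dir deg 6.1017447 tail [ 0.3353 -0.3468] tip [ 0.7155 -0.3062] len 0.3823546796555305 side at tip -0.008397773305620235 0.03113685882272429
 scanner (0.6120557188987732, -0.411712646484375) (0.38329413533210754, 0.056574515998363495) 6.652431964874268 389 0.027978926878271148
  dark [ 0.5653 -0.411   0.0293] 135
side 1902 dir deg 4.989538 tail [ 0.3379 -0.3476] tip [ 0.7165 -0.3145] len 0.37998375938434165 side at tip -0.005057087128998447 0.009173945331132433
 scanner (0.6098699569702148, -0.42355912923812866) (0.3871208429336548, 0.06914250552654266) 8.190353393554688 1389 0.029520119370813246
  dark [ 0.5521 -0.4224  0.0311] 391
```

View pics/w6.png

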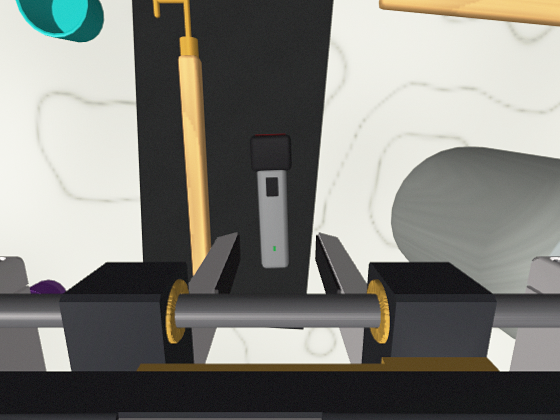

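Wrist picture: the pole lies on the mat. The scanner at (270,200) has its head up-frame (+x) and sits between the fingers, with the kettle at right (480,220). I check kettle clearance for the gripper body.

```bash
python3 - <<'E'
from bench import robot
from h import *
for nm in("wrist","scene","side"):
    P=cloud(robot.snapshot(nm)).reshape(-1,3)
    k=(P[:,0]>.4)&(P[:,0]<.62)&(P[:,1]<-.47)&(P[:,1]>-.75)&(P[:,2]>.03)&(P[:,2]<.26)
    if nm=="wrist": k&=P[:,1]<-.5
    if k.sum()>20: print(nm,k.sum(),np.percentile(P[k],[1,50,99],axis=0).round(3).tolist())
E
```

```text
wrist 17367 [[0.452, -0.648, 0.033], [0.528, -0.595, 0.135], [0.579, -0.578, 0.185]]
scene 2711 [[0.451, -0.712, 0.033], [0.538, -0.614, 0.138], [0.584, -0.575, 0.212]]
side 7241 [[0.424, -0.69, 0.044], [0.453, -0.636, 0.177], [0.541, -0.586, 0.217]]
```

Kettle edge at y≈−0.575 against gripper body at −0.515: clear. Grasp the scanner.

Call:
carry_out(
  steps=[
    [[-0.013,-0.004,0.03],-0.2,-0.2],
    [[-0.013,-0.004,0.07],-0.2,-0.2],
    [[-0.013,-0.004,0.11],-0.2,-0.2],
    [[-0.013,-0.004,0.15],-0.2,-0.2],
    [[-0.013,-0.004,0.175],-0.2,-0.2],
    [[-0.013,-0.004,0.188],-0.2,-0.2],
    [[-0.013,-0.004,0.188],-0.2,-0.2],
    [[-0.013,-0.004,0.188],-0.2,-0.2],
  ],
)

```text
time: 34.35
tool_pos: [0.4967, -0.4261, 0.0117]
ee_rot: [3.139, -0.002, 0.121]
wrist_force: [0.1, -0.3, 0.3]
width: 0.0562
finger_force: 0.0
```

Call:
carry_out(
  steps=[
    [[0,0,0],0,1],
    [[0,0,0],0,1],
    [[0,0,0],0,1],
    [[0,0,0],0,1],
    [[0,0,0],0,1],
  ],
)

```text
time: 34.98
tool_pos: [0.4959, -0.4254, 0.0108]
ee_rot: [3.141, -0.001, 0.121]
wrist_force: [0.2, 2.4, 4.7]
width: 0.0339
finger_force: 30.0
```

Call:
carry_out(
  steps=[
    [[0,0,-0.03],0,1],
    [[0,0,-0.08],0,1],
    [[0,0,-0.13],0,1],
    [[0,0,-0.16],0,1],
    [[0,0,-0.16],0,1],
    [[0,0,-0.16],0,1],
  ],
)

```text
time: 35.72
tool_pos: [0.4949, -0.4248, 0.1672]
ee_rot: [-3.138, 0.003, 0.12]
wrist_force: [-0.0, -0.3, -2.0]
width: 0.0338
finger_force: 30.0
```

```bash
python3 - <<'E'
from bench import robot
from h import *
np.set_printoptions(precision=4,suppress=True)
s=robot.snapshot("wrist");o=robot.get_obs();print(o["tool_pos"],o["ee_rot"],o["width"])
R=Ro.from_euler("xyz",o["ee_rot"]).as_matrix();T=(cloud(s)-o["tool_pos"])@R
h=cv2.cvtColor(s["image"],cv2.COLOR_RGB2HSV)
k=(T[...,0]>.02)&(T[...,0]<.12)&(abs(T[...,1])<.035)&(T[...,2]<.02)&(T[...,2]>-.04)
X=T[k]
for lo in np.arange(.02,.1,.01):
    q=X[(X[:,0]>=lo)&(X[:,0]<lo+.01)]
    if len(q)>5: print(round(lo+.005,3),len(q),"y",np.percentile(q[:,1],[3,97]),"z",np.median(q[:,2]))
print(X[:,0].max())
E
```

```text
[ 0.4947 -0.4245  0.1665] [-3.1373  0.0034  0.1204] 0.03372668502710976
0.025 1078 y [-0.0151  0.0161] z -0.020598089455024317
0.035 1161 y [-0.0151  0.0164] z -0.020190789323530526
0.045 1365 y [-0.0194  0.0205] z -0.0210243330846547
0.055 1727 y [-0.0206  0.0215] z -0.021999478152058743
0.065 1756 y [-0.0206  0.0216] z -0.022021410850631015
0.075 1874 y [-0.0205  0.0216] z -0.021942261847068482
0.085 486 y [-0.0183  0.0192] z -0.01998084442435686
0.08381976513368321
```

Call:
carry_out(
  steps=[
    [[0.01,-0.05,0],-0.8,1],
    [[0.02,-0.1,0],-1.6,1],
    [[0.03,-0.15,0],-2.4,1],
    [[0.04,-0.2,0],-3.3,1],
    [[0.05,-0.25,0],-4.2,1],
    [[0.06,-0.3,0],-5.1,1],
    [[0.061,-0.3055,0],-6,1],
    [[0.061,-0.3055,0],-6.73,1],
    [[0.061,-0.3055,0],-6.73,1],
    [[0.061,-0.3055,0],-6.73,1],
  ],
)

```text
time: 37.02
tool_pos: [0.5189, -0.1148, 0.1686]
ee_rot: [-3.139, -0.0, 1.293]
wrist_force: [0.1, 0.8, -2.2]
width: 0.0338
finger_force: 30.0
```

```bash
python3 - <<'E'
from bench import robot
from h import *
np.set_printoptions(precision=4,suppress=True)
o=robot.get_obs();print(o["time"],o["tool_pos"],o["ee_rot"])
for nm in ("wrist","side"):
    s=robot.snapshot(nm);C=cloud(s);e=C[...,:2]-[.6,.1745];rx=e@[.2724,.9622];ry=e@[-.9622,.2724];h=cv2.cvtColor(s["image"],cv2.COLOR_RGB2HSV)
    k=(abs(rx+.11)<.012)&(C[...,2]>.02)&(C[...,2]<.08)&(abs(ry)<.06)&(h[...,1]<90)
    if k.sum()>20: print(nm,k.sum(),"ry",np.percentile(ry[k],[3,97]),"z",np.percentile(C[k][:,2],[3,97]),"rx",np.median(rx[k]), np.polyfit(ry[k],rx[k],1))
print("shift",totool(o,[.5254,-.0891,.043]),"roll10",(o["ee_rot"][2]-1.295)*180/np.pi/10)
E
python3 slope.py
```

```text
37.025 [ 0.5189 -0.1148  0.1686] [-3.1392 -0.0002  1.293 ]
wrist 114 ry [-0.0285  0.03  ] z [0.0266 0.0345] rx -0.11175209504107915 [ 0.026  -0.1115]
side 269 ry [-0.0326  0.0323] z [0.0291 0.0675] rx -0.11350901021322679 [ 0.008  -0.1135]
shift [ 0.0264 -0.0005  0.1256] roll10 -0.011238950508109014
scene [-8.49772967e-05  1.11808469e-01] 3475
side [0.00140956 0.11183089] 1137
```

Label confirmed at rack y≈0, z≈0.05, rx −0.111. I descend and hold.

Call:
carry_out(
  steps=[
    [[0,0,0.05],0,1],
    [[0,0,0.1],0,1],
    [[0.01,0,0.12],0,1],
    [[0.025,0,0.1255],0,1],
    [[0.025,0,0.1255],0,1],
    [[0.025,0,0.1255],0,1],
    [[0.025,0,0.1255],0,1],
    [[0.025,0,0.1255],0,1],
    [[0.025,0,0.1255],0,1],
    [[0.025,0,0.1255],0,1],
  ],
)

```text
time: 38.48
tool_pos: [0.5263, -0.0908, 0.0445]
ee_rot: [3.142, -0.0, 1.295]
wrist_force: [-0.7, 0.4, -1.3]
width: 0.0338
finger_force: 30.0
```

Call:
carry_out(
  steps=[
    [[0,0,0],0,1],
    [[0,0,0],0,1],
    [[0,0,0],0,1],
    [[0,0,0],0,1],
    [[0,0,0],0,1],
    [[0,0,0],0,1],
    [[0,0,0],0,1],
    [[0,0,0],0,1],
    [[0,0,0],0,1],
    [[0,0,0],0,1],
  ],
)

```text
time: 39.72
tool_pos: [0.5263, -0.0907, 0.0445]
ee_rot: [3.142, -0.0, 1.295]
wrist_force: [0.1, -0.3, -1.5]
width: 0.0339
finger_force: 30.0
```

Call:
carry_out(
  steps=[
    [[0,0,0],0,1],
    [[0,0,0],0,1],
    [[0,0,0],0,1],
    [[0,0,0],0,1],
    [[0,0,0],0,1],
    [[0,0,0],0,1],
  ],
)

```text
time: 40.48
tool_pos: [0.5263, -0.0907, 0.0445]
ee_rot: [3.142, -0.0, 1.295]
wrist_force: [0.1, -0.1, -1.2]
width: 0.0335
finger_force: 30.0
```

```bash
python3 - <<'E'
from bench import robot
from h import *
np.set_printoptions(precision=4,suppress=True)
s=robot.snapshot("wrist");o=robot.get_obs();d=o["tool_pos"][:2]-[.6,.1745];print(o["tool_pos"],o["ee_rot"],"rack",d@[.2724,.9622],d@[-.9622,.2724])
R=Ro.from_euler("xyz",o["ee_rot"]).as_matrix();T=(cloud(s)-o["tool_pos"])@R
for lo in(.02,.035,.055,.07):
    q=T[(T[...,0]>lo)&(T[...,0]<lo+.015)&(abs(T[...,1])<.03)&(abs(T[...,2]+.02)<.02)]; print(lo,np.percentile(q[:,1],[3,97]),np.median(q[:,2]))
q=T[(T[...,0]>.04)&(abs(T[...,1])<.03)&(abs(T[...,2]+.02)<.005)&(T[...,0]<.11)];print(q[:,0].max())
E
```

```text
[ 0.5263 -0.0907  0.0445] [ 3.1416 -0.0001  1.2951] rack -0.27527473468128477 -0.0013732062832734226
0.02 [-0.0155  0.0157] -0.019922310967213502
0.035 [-0.019   0.0192] -0.01999436604255985
0.055 [-0.0211  0.0212] -0.02139244223152089
0.07 [-0.0206  0.0209] -0.02102644530900212
0.08323496607786983
```

Scanned: 81 mm, square, held over 2 s. The scanner goes back to its place on the mat.

Call:
carry_out(
  steps=[
    [[-0.026,0,-0.03],0,1],
    [[-0.026,0,-0.08],0,1],
    [[-0.026,0,-0.125],0,1],
    [[-0.08,0.01,-0.125],0.8,1],
    [[-0.13,0.02,-0.125],1.7,1],
    [[-0.18,0.03,-0.125],2.6,1],
    [[-0.23,0.04,-0.125],3.5,1],
    [[-0.28,0.05,-0.125],4.4,1],
    [[-0.32,0.062,-0.125],5.3,1],
    [[-0.33,0.062,-0.125],6.2,1],
  ],
)

```text
time: 41.78
tool_pos: [0.4953, -0.4279, 0.1684]
ee_rot: [-3.141, 0.001, 0.205]
wrist_force: [0.3, -0.6, -1.5]
width: 0.0336
finger_force: 30.0
```

Call:
carry_out(
  steps=[
    [[0,0,0],0.5,1],
    [[0,0,0],0.5,1],
    [[0,0,0],0.5,1],
  ],
)

```text
time: 42.15
tool_pos: [0.4962, -0.425, 0.1694]
ee_rot: [-3.141, 0.0, 0.127]
wrist_force: [-0.0, 0.4, -1.6]
width: 0.0337
finger_force: 30.0
```

```bash
python3 -c "
from bench import robot
o=robot.get_obs();print(o['tool_pos'],o['ee_rot'])
from h import *
print(totool(o,[.4955,-.425,.0118]))"; python3 pole.py | grep dir
```

```text
[ 0.4962082  -0.42495079  0.16941687] [-3.14138379e+00  5.05954001e-05  1.27279570e-01]
[-7.00742407e-04 -8.16235116e-06  1.57616908e-01]
scene 778 dir deg 6.088333 tail [ 0.3352 -0.3465] tip [ 0.7154 -0.3059] len 0.38235171587409933 side at tip -0.008691666095164467 0.03084210847563205
side 1571 dir deg 6.0950327 tail [ 0.337  -0.3492] tip [ 0.6408 -0.3168] len 0.3055879120031708 side at tip -0.003895629528541785 0.011382221962620261
  return _methods._mean(a, axis=axis, dtype=dtype,
  ret = um.true_divide(
```

Call:
carry_out(
  steps=[
    [[0,0,0.05],0,1],
    [[0,0,0.1],0,1],
    [[0,0,0.135],0,1],
    [[0,0,0.15],0,1],
    [[0,0,0.157],0,1],
    [[0,0,0.157],0,1],
    [[0,0,0.157],0,-0.2],
    [[0,0,0.157],0,-0.2],
    [[0,0,0.157],0,-0.2],
    [[0,0,0.157],0,-0.2],
  ],
)

```text
time: 43.5
tool_pos: [0.4963, -0.4253, 0.0129]
ee_rot: [3.141, -0.0, 0.126]
wrist_force: [0.3, -0.3, 0.4]
width: 0.0561
finger_force: 0.0
```

Call:
carry_out(
  steps=[
    [[0,0,-0.03],0,-0.2],
    [[0,0,-0.08],0,-0.2],
    [[0,0,-0.14],0,-0.2],
    [[-0.05,0,-0.2],0,-0.2],
    [[-0.1,0,-0.25],0,-0.2],
    [[-0.1,-0.05,-0.25],0,-0.2],
    [[-0.1,-0.1,-0.25],0,-0.2],
    [[-0.1,-0.1,-0.25],0,-0.2],
    [[-0.1,-0.1,-0.25],0,-0.2],
  ],
)

```text
time: 44.62
tool_pos: [0.3845, -0.3388, 0.2626]
ee_rot: [3.141, -0.0, 0.126]
wrist_force: [-0.5, 0.0, 0.9]
width: 0.0563
finger_force: 0.0
```

```bash
python3 slope.py; python3 - <<'E'
from bench import robot
import cv2,numpy as np
a=robot.snapshot("scene")["image"];b=robot.snapshot("side")["image"]
cv2.imwrite("pics/fin.png",np.hstack([cv2.resize(a,(400,300),interpolation=3),cv2.resize(b,(400,300),interpolation=3)])[:,:,::-1])
E
```

```text
scene [0.00240478 0.11172108] 3464
side [-0.00122857  0.1117195 ] 1550
```

View pics/fin.png

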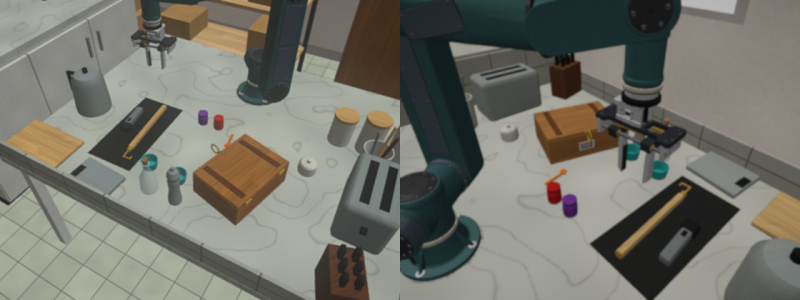

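Final picture: lid shut, pole and scanner on the mat, bystanders in place, and no other amber jar on the counter. Handing in.

```bash
python3 -c "
from bench import robot
print(robot.close_job())"
```

```text
the job is handed in; nothing more can be done
None
```

I handed the job in at about 45 s: both amber jars stand in bays 0 and 1, the lid was hooked and swung shut, the scanner was held square to the label at 81 mm for over 2 s (no read confirmation was available), and the pole and scanner lie on the mat, with the other things where they were by the final picture.

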